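# Make up a display kit and a checking kit at the cheese counter

### The arm

A 6-joint arm with a two-finger parallel gripper is mounted at the origin on a cart in front of the work surface, level with it; the furniture and walls round the work are solid. World frame = base frame: x ahead of the robot, y to its left, z up, the work surface at z = 0. Lengths are in m, angles in degrees, forces in N, time in s.
With the tool pointing down it reaches from about 0.4 to 0.825 m from the base axis. Payload 7 kg.
Tool frame: the origin (TCP) lies midway between the tips of the shut fingers; the grasp point (between the pads) lies ctrl.tcp_to_grasp behind it (ctrl.tcp_to_grasp is the distance from the TCP to the grasp point, in m); y points along the fingers, z is the direction in which the jaws open and shut, and the axes are right-handed (so a half turn about y gives the same grasp; the last joint's range is limited). The gripper opens to 88 mm and grips with 3 to 60 N. Pads are 19 mm wide; open, the fingers measure 130 mm over their backs; the gripper's body (78 mm by 193 mm) begins 47 mm behind the grasp point.
Start: joints at [80.048, 20.546, 0.682, 0, -70.136, -16.507], TCP at [0.301, 0.604, 0.203] pointing down, gripper open.
Joint ranges: [-176.03, 176.03], [-82.01, 121.73], [-58.28, 71.71], [-173.87, 95.51], [-174.79, -0.11], [-173.66, 173.66]. Speed limits (degrees/s): [136.94, 136.94, 172.46, 180, 180, 180].

### API

Orientations are given as [roll, pitch, yaw] about the fixed x, y, z axes, in that order (R = Rz(yaw) Ry(pitch) Rx(roll)).
In Python, from plant import ctrl, snapshot, silhouettes gives the robot as it stands.
- The arm moves only by the shell command python3 -m pendant 'ROWS'. ROWS is JSON, a list that holds one entry, the list of rows, each a list of 7 numbers: the shift along the tool's x, y, z in cm, then the turn, a rotation vector about the tool's x, y, z in degrees, then the opening, from 0 (shut) to 1 (fully open). In form: [[[x, y, z, rx, ry, rz, hand], ...]]. A call has 1 to 12 rows; each row shifts and turns the commanded pose from where the row before left it, along the tool's axes as they then stand; what a row does not reach is not made up. A row lasts 1/12 s, in which the tool goes at most 41.7 mm and 7.16 degrees, less where a joint would pass 70% of its speed; a pose out of reach is approached as far as the arm can. A call with a gripper value outside its range is refused whole. The fingers move at their own pace and stop on an object; the grip force is fixed at half the most. Time passes only in rows, so rows that do not move let the fingers close. It gives the time, the measured TCP pose, the force and the opening at its end, in the units of the state.
- ctrl.get_obs(): the state, without advancing time (a new reading comes with each control period).
- snapshot(name): name is "scene" or "top" or "wrist"; returns a dict with "image" (480x640x3 uint8, red, green, blue), "camera_matrix" (3x3 intrinsics, pixels), "eye" and "orientation" of the camera in the world; the wrist camera has in their place "mount" (4x4, takes a point from camera to tool coordinates, whose origin is the TCP and whose axes are the tool frame's). Camera axes: x right, y down, z forward; pixel columns grow to the right and rows downward; lengths in m; the calibration is good to about 2 mm. The wrist camera is an equidistant fisheye: a pixel r from the principal point sees the ray r / f radians off the axis. A picture is of the moment at which its call begins: read the wrist's pose just before it. There is no depth.
- ctrl.close_job(): hands the job in, once; it reports no verdict.
Trained networks look in a picture, given as the dict that the camera call returned (one of the last four; its "shot" number tells which), for a name from the list of things; names that differ only in an ending like _2 or _b are one class to them, and where a whole thing is asked for, a point or a joint stands for the part that bears it (a point fixed in the world has none). Each returns a list of dicts, best first, with "confidence" (0 to 1); they miss things now and then, are a little off and sometimes report something else, mostly with a low value. They report only what shows in the picture. A call takes as long as a camera call. They do not tell look-alikes from the thing itself.
- silhouettes(picture, thing): "mask" (480x640 bool, what is visible of it) and "bbox" ([left, top, width, height] in pixels, round what is visible of it).
The state is a dict: "clock": time; "joint_pos": joint angles; "qvel": joint speeds; "tau": joint torques, N m; "tool_pos": TCP position; "orientation": TCP orientation; "force": force on the tool from outside, world axes, zero at the start; "moment": the same for the moment, N m; "opening": finger opening in m.
Only numpy, scipy, OpenCV 4.12 (cv2) and the standard library are available. Lean on these libraries where they do the work, as an engineer would, in place of code of your own. Each camera call takes 0.05 s, during which the arm holds its last target.

### The job

Make up two kits from the loose stock on the wooden counter top, within reach in front of you. In the tray with three compartments goes the display kit: the price sign standing in the middle of the long compartment with its card running lengthwise, and the pepper mill and the small round cheese standing upright in the two short compartments, one in each. In the tray with two long compartments goes the checking kit: the probe thermometer in one and the thick red-and-white marker pen in the other, both lying flat and lengthwise; leave the thin ball pen, the tape roll and the mustard jar where they are.

Things in the scene. Friction and masses are not known exactly. Their poses are not given: they have to be found in the camera images.
- display_tray: Display tray: open plywood tray, 175 (x) x 200 (y) x 14 mm, fixed. Floor 5 mm thick; walls and dividers 5 mm thick, tops at 14 mm. THREE compartments (T-shaped divider): a long one 80 x 190 mm centred at x = -42.5, y = 0; two short ones 80 x 92.5 mm centred at x = +42.5, y = +48.75 and -48.75 mm. Origin: centre of underside, z up. Its place and yaw vary (yaw within 0.2 rad of world).
- check_tray: Check tray: plywood tray of the same outside size as the display tray (175 x 200 x 14 mm), same floor and walls, fixed, but with a single divider: TWO equal long compartments, 80 (x) x 190 (y) mm, centred at x = -42.5 and x = +42.5 mm, y = 0. Origin: centre of underside, z up. Its place and yaw vary (yaw within 0.2 rad of world).
- pepper_mill: Turned wooden pepper mill, loose, standing upright: 150 mm tall, 58 mm diameter at the body, a rounded head about 50 mm in diameter from 109 to 139 mm height (does not turn) with a 12 mm knob on top. 0.18 kg. Origin: centre of its underside; z up its axis.
- round_cheese: Small whole round cheese in plain yellow-brown wax with a round white paper on top, loose: a cylinder 58 mm in diameter, 45 mm high, rounded edges, 0.12 kg. Origin: centre of its underside; z up its axis.
- price_stand: Little price sign, loose, standing: wooden foot 24 (x) x 62 (y) x 16 mm high, carrying an upright slate card 4 mm thick, 70 mm wide (along y), up to 64 mm height. Pinch the foot across x with one finger on each face of the card. 0.06 kg. Origin: centre of its underside; z up, card along y.
- thermometer: Digital probe thermometer, loose, lying flat: 170 mm long along its y axis. White head 24 mm wide (x), 14 mm high, from y = +15 to y = +85 mm; thin steel probe 4 mm thick at 6 mm height from there to y = -85 mm. 0.07 kg, balance point in the head near y = +45 mm. Origin: middle of its length, on its underside; z up.
- marker_mid (a point): The middle (on the axis) of the thick marker pen, red and white, loose, lying: 135 mm long along its y axis, 16 mm in diameter, 0.02 kg; it can roll, so its x and z may point any way about y. The point lies 8 mm above whatever the pen lies on.
- ball_pen: Bystander: thin blue ball pen, 145 mm long along y, 12 mm wide, loose, lying at the right of the stock. Not part of a kit. Origin: middle, on its underside.
- tape_roll: Bystander: roll of beige tape lying flat, 102 mm across, 25 mm high, loose. Origin: centre of its underside.
- mustard_jar: Bystander: mustard jar with a white screw lid, 72 mm in diameter, 94 mm high, loose. Origin: centre of its underside.
There are look-alikes about, which are no part of the job. Of the things like the price_stand, leave any that is blue or turquoise; of the rest the larger one is meant.

How it is judged (in metres and radians):
At the end, for the whole second after the job is handed in: Three-compartment tray: sign standing within 15 mm (across) and 20 mm (along) of the long compartment's middle, within 0.2 rad of lengthwise; mill and cheese upright, one per short one. Two-compartment tray: thermometer (0.35 rad) and marker (0.5 rad) flat, lengthwise, one per compartment. At rest (z of pepper_mill in the frame of display_tray between 0.001 and 0.009 m and angle between each of pepper_mill, round_cheese, price_stand's own z axis and vertical below 0.08 rad and z of round_cheese in the frame of display_tray between 0.001 and 0.009 m and z of price_stand in the frame of display_tray between 0.001 and 0.009 m and ((x of pepper_mill in the frame of display_tray between 0.0265 and 0.0585 m and y of pepper_mill in the frame of display_tray between 0.0268 and 0.0708 m and x of round_cheese in the frame of display_tray between 0.0265 and 0.0585 m and y of round_cheese in the frame of display_tray between -0.0708 and -0.0268 m) or (x of pepper_mill in the frame of display_tray between 0.0265 and 0.0585 m and y of pepper_mill in the frame of display_tray between -0.0708 and -0.0268 m and x of round_cheese in the frame of display_tray between 0.0265 and 0.0585 m and y of round_cheese in the frame of display_tray between 0.0268 and 0.0708 m)) and x of price_stand in the frame of display_tray between -0.0575 and -0.0275 m and y of price_stand in the frame of display_tray between -0.02 and 0.02 m and angle between the y axis of price_stand and the y axis of display_tray, either way round below 0.2 rad and ((x of thermometer in the frame of check_tray between 0.0125 and 0.0725 m and x of marker_mid in the frame of check_tray between -0.0765 and -0.0085 m) or (x of thermometer in the frame of check_tray between -0.0725 and -0.0125 m and x of marker_mid in the frame of check_tray between 0.0085 and 0.0765 m)) and y of thermometer in the frame of check_tray between -0.016 and 0.016 m and z of thermometer in the frame of check_tray between 0.001 and 0.009 m and angle between thermometer's own z axis and vertical below 0.06 rad and angle between the y axis of thermometer and the y axis of check_tray, either way round below 0.35 rad and y of marker_mid in the frame of check_tray between -0.032 and 0.032 m and z of marker_mid in the frame of check_tray between 0.009 and 0.017 m and angle between marker_mid's own y axis and vertical between 1.52 and 1.62 rad and angle between the y axis of marker_mid and the y axis of check_tray, either way round below 0.5 rad and linear speed of each of pepper_mill, round_cheese, price_stand, thermometer, marker_pen below 0.02 m/s); the robot touches nothing.
It fails at once if the ball pen is moved from its place (by more than 20 mm) (distance of ball_pen from where it was at the start of the episode above 0.02 m).
It fails at once if the tape roll is moved from its place (by more than 20 mm) (distance of tape_roll from where it was at the start of the episode above 0.02 m).
It fails at once if the mustard jar is moved from its place (by more than 20 mm) (distance of mustard_jar from where it was at the start of the episode above 0.02 m).
It also fails if it takes over 138 s, if anything falls off the work surface, if the arm or the gripper's body presses on something with over 40 N, if the wrist force passes 120 N, or if a joint passes its speed limit or range.

## Working session

There is one attempt and no reset: what is moved stays moved. The work goes in short steps, Python scripts to look and compute and a shell command to move; the robot and the scene stay as the last step left them, time stands still between calls to the robot, and variables do not carry over. Pictures are saved under pics/ and viewed, and the job is handed in when it is done.

```bash
ls; mkdir -p pics; cat > h.py <<'E'
import numpy as np, cv2
from plant import ctrl, snapshot, silhouettes
def save(p,n): cv2.imwrite('pics/'+n+'.png',cv2.cvtColor(p['image'],cv2.COLOR_RGB2BGR))
E
python3 - <<'E'
from h import *
print(ctrl.get_obs(), ctrl.tcp_to_grasp)
for n in ['scene','top','wrist']:
    p=snapshot(n); save(p,n+'0')
    print({k:v for k,v in p.items() if k!='image'})
E
```

```text
pics
{'clock': 0.0, 'joint_pos': array([ 8.00485575e+01,  2.05910341e+01,  6.34082623e-01, -2.12972293e-02,
       -7.01364672e+01, -1.65073056e+01]), 'qvel': array([-0.07910333,  0.06642975, -0.09418353,  0.02639095, -0.12484678,
       -0.00893581]), 'tau': array([ 4.02722644e-04, -5.82715666e+01,  2.93050128e+01,  6.99698657e+00,
        6.86248895e-03, -1.65653405e-04]), 'tool_pos': array([0.30052775, 0.60381047, 0.2020259 ]), 'orientation': array([-8.99047426e+01,  7.35086180e-03,  1.53534005e+02]), 'force': array([0.01156394, 0.09108081, 0.09513627]), 'moment': array([-0.05103201, -0.03627894,  0.07913604]), 'opening': 0.08759329426065882} 0.0188
{'camera_matrix': array([[546.94083686,   0.        , 319.50605846],
       [  0.        , 546.94083686, 242.8001059 ],
       [  0.        ,   0.        ,   1.        ]]), 'eye': array([-0.51443708,  0.8490478 ,  0.69946331]), 'orientation': array([-1.16337031e+02,  5.37493333e-02, -1.31570929e+02]), 'shot': 1}
{'camera_matrix': array([[546.86054303,   0.        , 320.90348201],
       [  0.        , 546.86054303, 238.50325312],
       [  0.        ,   0.        ,   1.        ]]), 'eye': array([0.38611562, 0.00815189, 1.32522997]), 'orientation': array([-1.76300371e+02,  3.30351893e-02, -9.10885484e+01]), 'shot': 2}
{'camera_matrix': array([[371.64829954,   0.        , 314.79100842],
       [  0.        , 371.64829954, 236.66201712],
       [  0.        ,   0.        ,   1.        ]]), 'mount': array([[ 4.35037849e-04,  9.57447147e-01,  2.88608336e-01,
        -7.81898955e-02],
       [ 3.85460568e-04, -2.88608503e-01,  9.57447118e-01,
        -1.82057758e-01],
       [ 9.99999831e-01, -3.05278601e-04, -4.94613743e-04,
        -2.44674022e-04],
       [ 0.00000000e+00,  0.00000000e+00,  0.00000000e+00,
         1.00000000e+00]]), 'shot': 3}
```

View pics/top0.png

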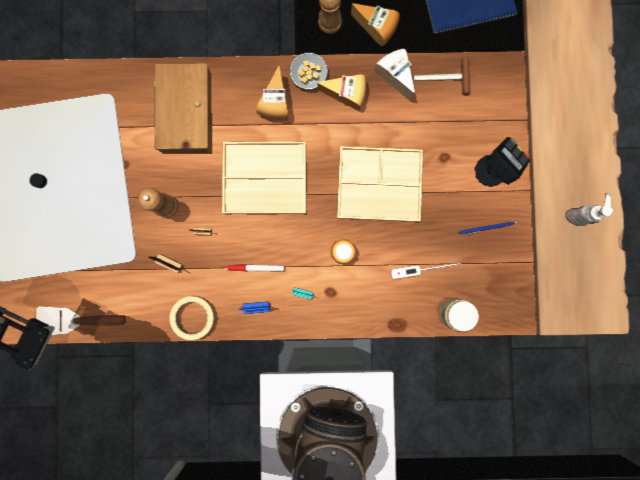

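View pics/scene0.png

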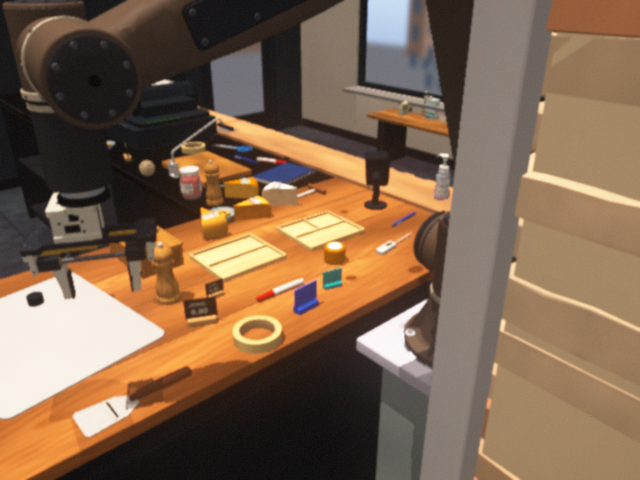

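View pics/wrist0.png

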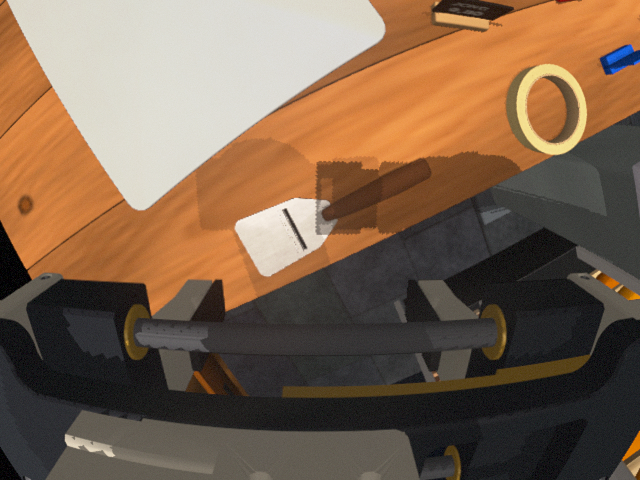

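```bash
cat >> h.py <<'E'
from scipy.spatial.transform import Rotation as Ro
def R(o): return Ro.from_euler('xyz',o,degrees=True).as_matrix()
def px2w(p,uv,z,pose=None):
    uv=np.atleast_2d(np.array(uv,float)); K=p['camera_matrix']
    n=(uv-[K[0,2],K[1,2]])/[K[0,0],K[1,1]]
    if 'mount' in p:
        r=np.linalg.norm(n,axis=1)[:,None]+1e-12
        d=np.hstack([n/r*np.sin(r),np.cos(r)])
        T=np.eye(4);T[:3,:3]=R(pose['orientation']);T[:3,3]=pose['tool_pos'];T=T@p['mount']
        Rc,e=T[:3,:3],T[:3,3]
    else:
        d=np.hstack([n,np.ones((len(n),1))]);Rc,e=R(p['orientation']),p['eye']
    d=d@Rc.T
    return e+d*((z-e[2])/d[:,2])[:,None]
def w2px(p,X,pose=None):
    X=np.atleast_2d(np.array(X,float));K=p['camera_matrix']
    if 'mount' in p:
        T=np.eye(4);T[:3,:3]=R(pose['orientation']);T[:3,3]=pose['tool_pos'];T=T@p['mount']
        c=(X-T[:3,3])@T[:3,:3]
        rr=np.linalg.norm(c[:,:2],axis=1)+1e-12
        n=c[:,:2]/rr[:,None]*np.arctan2(rr,c[:,2])[:,None]
    else:
        c=(X-p['eye'])@R(p['orientation']); n=c[:,:2]/c[:,2:]
    return n*K[0,0]+K[:2,2]
def rect(mask):
    c,_=cv2.findContours(mask.astype(np.uint8),cv2.RETR_EXTERNAL,cv2.CHAIN_APPROX_NONE)
    return cv2.minAreaRect(max(c,key=cv2.contourArea))
E
python3 - <<'E'
from h import *
p=snapshot('top')
for t,z in [('display_tray',.014),('check_tray',.014),('pepper_mill',.12),('round_cheese',.045),('price_stand',.016),('thermometer',.01),('marker_mid',.008),('ball_pen',.006),('tape_roll',.025),('mustard_jar',.094)]:
    for s in silhouettes(p,t)[:6]:
        r=rect(s['mask']); b=cv2.boxPoints(r)
        print(t,round(s['confidence'],2),s['bbox'],np.round(r[0]),np.round(px2w(p,r[0],z)[0,:2],3),np.round(px2w(p,b,z)[:,:2],3).tolist())
E
```

```text
display_tray 0.67 [336.5, 145.1, 83.9, 77.8] [379. 184.] [ 0.6   -0.135] [[0.514, -0.03], [0.696, -0.038], [0.687, -0.242], [0.506, -0.232]]
check_tray 0.74 [221.8, 140.8, 80.6, 72.3] [263. 178.] [0.621 0.145] [[0.711, 0.246], [0.707, 0.041], [0.533, 0.044], [0.537, 0.247]]
check_tray 0.38 [152.7, 255.5, 25.7, 18.1] [165. 262.] [0.421 0.382] [[0.428, 0.421], [0.449, 0.41], [0.414, 0.342], [0.392, 0.353]]
pepper_mill 0.81 [136.9, 186.6, 40.8, 33.5] [158. 202.] [0.553 0.368] [[0.55, 0.422], [0.599, 0.397], [0.556, 0.315], [0.507, 0.339]]
round_cheese 0.57 [327.9, 241.9, 27.1, 23.5] [342. 251.] [ 0.439 -0.043] [[0.467, -0.016], [0.466, -0.07], [0.41, -0.069], [0.411, -0.015]]
price_stand 0.66 [151.3, 252.3, 28.2, 21.0] [166. 262.] [0.421 0.38 ] [[0.428, 0.418], [0.449, 0.407], [0.415, 0.341], [0.393, 0.352]]
price_stand 0.66 [240.4, 304.9, 29.4, 10.7] [254. 307.] [0.309 0.17 ] [[0.32, 0.204], [0.324, 0.137], [0.299, 0.135], [0.295, 0.202]]
price_stand 0.63 [290.7, 286.6, 22.9, 12.3] [302. 293.] [0.341 0.055] [[0.338, 0.078], [0.356, 0.074], [0.344, 0.031], [0.327, 0.035]]
thermometer 0.74 [388.4, 262.9, 54.5, 19.0] [405. 272.] [ 0.387 -0.192] [[0.396, -0.154], [0.404, -0.228], [0.378, -0.231], [0.371, -0.156]]
marker_mid 0.79 [225.4, 264.1, 58.2, 8.4] [254. 268.] [0.404 0.168] [[0.412, 0.234], [0.409, 0.102], [0.397, 0.102], [0.4, 0.235]]
ball_pen 0.65 [456.3, 221.4, 57.0, 14.5] [487. 227.] [ 0.491 -0.395] [[0.485, -0.329], [0.506, -0.46], [0.498, -0.462], [0.476, -0.33]]
tape_roll 0.81 [172.9, 291.8, 44.4, 50.1] [192. 317.] [0.29  0.316] [[0.289, 0.388], [0.362, 0.314], [0.29, 0.243], [0.218, 0.318]]
mustard_jar 0.8 [440.1, 300.2, 40.3, 33.5] [457. 314.] [ 0.29  -0.294] [[0.275, -0.241], [0.338, -0.267], [0.305, -0.348], [0.243, -0.322]]
```

```bash
python3 - <<'E'
from h import *
p=snapshot('top'); im=p['image'][120:345,130:550]
cv2.imwrite('pics/topz.png',cv2.resize(im,(798,428),interpolation=cv2.INTER_CUBIC)[:,:,::-1])
q=snapshot('scene'); im=q['image'][230:360,130:330]
cv2.imwrite('pics/scz.png',cv2.resize(im,(800,520),interpolation=cv2.INTER_CUBIC)[:,:,::-1])
E
```

```text
(no output)
```

View pics/topz.png

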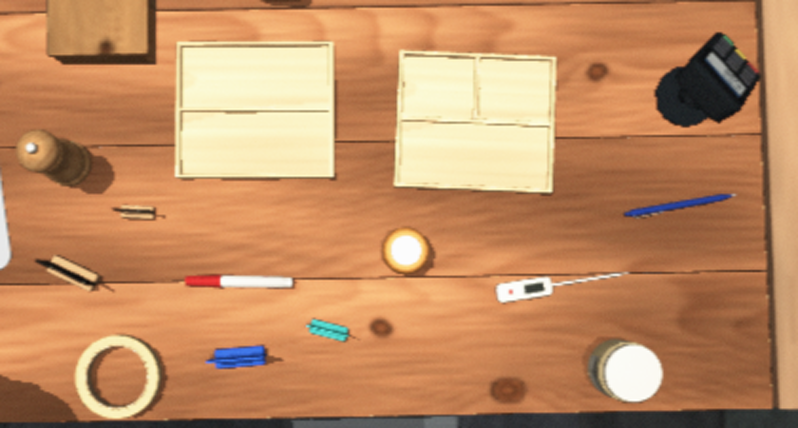

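View pics/scz.png

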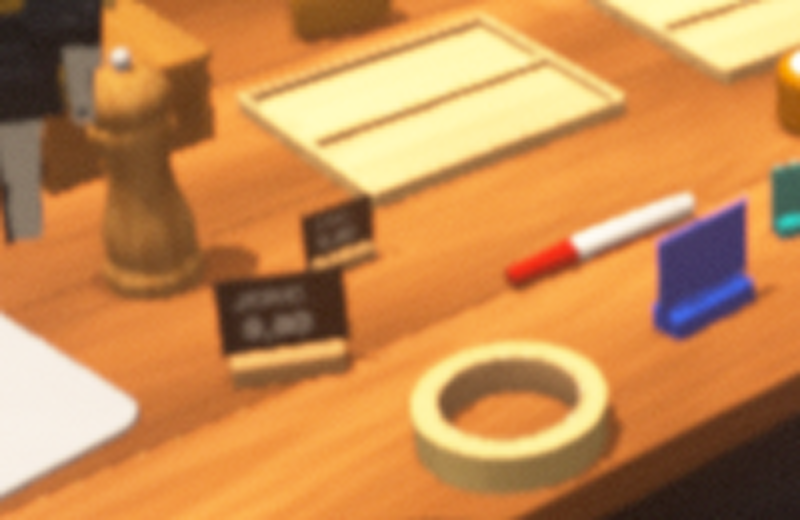

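Four sign-like things in the top image: wooden-footed large (168,263), wooden-footed small (202,231), blue (256,308) and turquoise (303,293). Blue and turquoise are out. The enlarged crop shows that (168,263) is clearly larger than (202,231), so it is the target. The next step is to refine the poses.

```bash
python3 - <<'E'
from h import *
from scipy.optimize import least_squares
p=snapshot('top'); im=p['image']
def seg(b,f):
    l,t,w,h=b; m=np.zeros(im.shape[:2],np.uint8)
    s=im[t:t+h,l:l+w].astype(int); m[t:t+h,l:l+w]=f(s); return m
tray=lambda s:(s[...,2]>130)&(s[...,0]>180)
for n,b in [('check',(212,132,104,90)),('disp',(328,138,104,90))]:
    m=cv2.morphologyEx(seg(b,tray),cv2.MORPH_CLOSE,np.ones((7,7)))
    r=rect(m); c=cv2.boxPoints(r); W=px2w(p,c,.014)[:,:2]
    L=np.linalg.norm(np.diff(np.vstack([W,W[:1]]),axis=0),axis=1)
    e=W[1]-W[0] if L[0]>L[1] else W[2]-W[1]
    print(n,W.mean(0).round(4),L.round(4),'yaw long(y) ',np.degrees(np.arctan2(-e[0],e[1])).round(2))
# contours
q=snapshot('scene')
for nm,cam in(('top',p),('scene',q)):
  for t in ['pepper_mill','round_cheese','price_stand','thermometer']:
    for s in silhouettes(cam,t)[:4]:
      ys,xs=np.nonzero(s['mask']); print(nm,t,round(s['confidence'],2),s['bbox'],'cen',xs.mean().round(1),ys.mean().round(1),'bottom',xs[ys>ys.max()-3].mean().round(1),ys.max())
im2=im[180:290,130:230]; cv2.imwrite('pics/c1.png',cv2.resize(im2,(700,770//1-170),interpolation=cv2.INTER_CUBIC)[:,:,::-1])
im2=im[235:295,220:470]; cv2.imwrite('pics/c2.png',cv2.resize(im2,(800,192),interpolation=cv2.INTER_CUBIC)[:,:,::-1])
E
```

```text
check [0.6243 0.1434] [0.1735 0.2018 0.1735 0.2001] yaw long(y)  178.9
disp [ 0.6025 -0.138 ] [0.1743 0.2021 0.1742 0.2004] yaw long(y)  176.38
top pepper_mill 0.56 [137.9, 188.4, 39.7, 30.3] cen 157.4 202.4 bottom 164.8 217
top round_cheese 0.97 [330.0, 243.3, 24.8, 21.1] cen 342.8 251.5 bottom 342.3 262
top price_stand 0.8 [241.4, 302.4, 29.3, 15.4] cen 255.2 307.3 bottom 252.6 313
top price_stand 0.68 [151.9, 256.1, 27.5, 18.7] cen 167.5 263.2 bottom 174.8 272
top price_stand 0.58 [290.9, 287.5, 21.6, 11.5] cen 301.9 293.1 bottom 305.9 298
top price_stand 0.57 [191.1, 227.4, 18.5, 10.0] cen 201.7 231.0 bottom 201.8 234
top thermometer 0.55 [389.7, 264.6, 30.6, 15.8] cen 404.6 271.8 bottom 398.9 278
scene pepper_mill 0.56 [151.4, 242.3, 30.8, 66.6] cen 165.2 275.7 bottom 166.6 304
scene round_cheese 0.71 [326.4, 239.4, 19.8, 26.6] cen 334.1 252.3 bottom 334.4 264
scene price_stand 0.85 [205.8, 281.4, 19.0, 16.6] cen 214.6 287.8 bottom 213.7 296
scene price_stand 0.79 [324.2, 270.0, 20.9, 21.6] cen 332.2 279.1 bottom 329.2 288
scene price_stand 0.66 [296.4, 279.3, 21.0, 35.9] cen 305.1 297.7 bottom 299.5 314
scene price_stand 0.65 [183.8, 294.1, 33.3, 33.7] cen 200.5 310.5 bottom 195.0 326
scene thermometer 0.57 [377.7, 239.8, 20.1, 14.8] cen 386.0 247.2 bottom 381.4 253
```

View pics/c1.png

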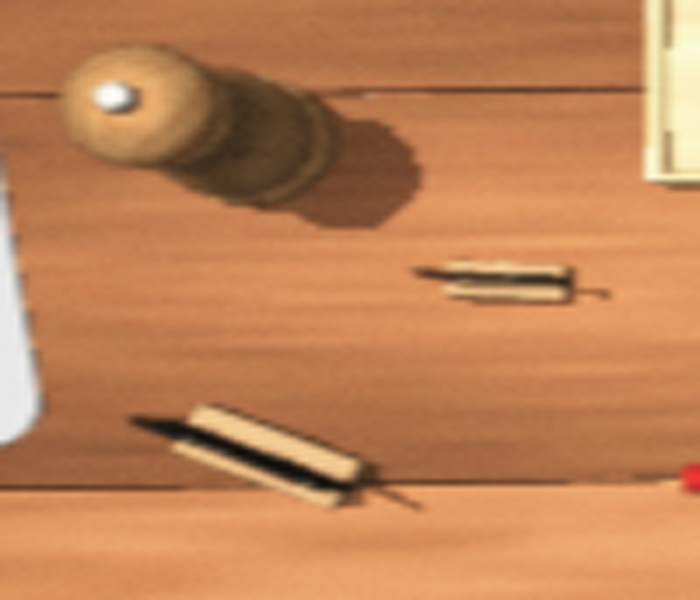

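View pics/c2.png

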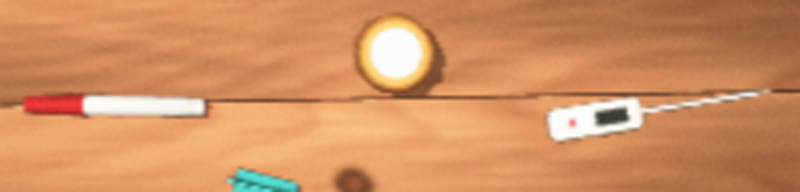

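```bash
python3 - <<'E'
from h import *
p=snapshot('top')
c1=lambda a:np.array(a,float)/[7,5.4545]+[130,180]-[.43,.41]
c2=lambda a:np.array(a,float)/3.2+[220,235]-.34
f=px2w(p,c1([(200,403),(362,462),(338,505),(175,448)]),.016)[:,:2]
print('foot',f.round(3).tolist(),f.mean(0).round(4)); d=f[0]-f[1]+f[3]-f[2]; print('dims',np.linalg.norm(f[0]-f[1]),np.linalg.norm(f[1]-f[2]),'yaw',np.degrees(np.arctan2(-d[0],d[1])))
print('knob',px2w(p,c1([(116,97)]),.146).round(4))
print('cheese',px2w(p,c2([(395,52)]),.045).round(4))
h=px2w(p,c2([(548,108),(637,98),(642,125),(552,140)]),.012); t=px2w(p,c2([(770,91)]),.006)
print('therm',h[:,:2].round(3).tolist(),h.mean(0).round(4),t.round(4)); 
e=h.mean(0)-t[0];print(np.linalg.norm(e),'yaw',np.degrees(np.arctan2(-e[0],e[1])), h.mean(0)-t[0])
m=px2w(p,c2([(24,103),(207,107)]),.008);e=m[0]-m[1];print('marker',m.round(4).tolist(),m.mean(0).round(4),np.linalg.norm(e),np.degrees(np.arctan2(-e[0],e[1])))
E
```

```text
foot [[0.442, 0.398], [0.415, 0.342], [0.397, 0.351], [0.423, 0.406]] [0.4192 0.3743]
dims 0.06157284572337878 0.020407526505744053 yaw -25.501300273457044
knob [[0.5591 0.3852 0.146 ]]
cheese [[ 0.4388 -0.0441  0.045 ]]
therm [[0.396, -0.159], [0.402, -0.226], [0.382, -0.229], [0.372, -0.162]] [ 0.388 -0.194  0.012] [[ 0.4056 -0.3274  0.006 ]]
0.13474065350138442 yaw 7.511711232390077 [-0.01759702  0.13345182  0.006     ]
marker [[0.4073, 0.2341, 0.008], [0.4016, 0.0966, 0.008]] [0.4044 0.1653 0.008 ] 0.1376395154453067 -2.3391367775801926
```

```bash
cat >> h.py <<'E'
def go(x,y,z,yaw):
    """shift in tool axes (cm) as now, after turning, and the turn about tool y"""
    o=ctrl.get_obs(); d=np.array([x,y,z])-o['tool_pos']
    d0=R(o['orientation']).T@d*100; Rt=R([-90,0,yaw]); d1=Rt.T@d*100
    rv=Ro.from_matrix(R(o['orientation']).T@Rt).as_rotvec(degrees=True)
    print('t',round(float(o['clock']),2),'now',o['tool_pos'].round(4),o['orientation'].round(2),'open',round(float(o['opening']),4),'F',o['force'].round(1))
    print('shift now-axes',d0.round(2),'after-turn axes',d1.round(2),'turn',rv.round(2),'rows',round(np.linalg.norm(d0)/4.17,1))
E
python3 -c "
from h import *
go(.419,.374,.2,64.5)"
```

```text
t 1.35 now [0.3008 0.6043 0.203 ] [-90.     0.   153.54] open 0.0874 F [ 0.4  0.1 -0. ]
shift now-axes [-20.85   0.3   15.35] after-turn axes [-15.69   0.3  -20.59] turn [ 0.   89.04  0.  ] rows 6.2
```

```bash
python3 -m pendant '[[[0,0,0,0,7.1,0,1],[0,0,0,0,7.1,0,1],[0,0,0,0,7.1,0,1],[0,0,0,0,7.1,0,1],[0,0,0,0,7.1,0,1],[0,0,0,0,7.1,0,1],[0,0,0,0,7.1,0,1],[0,0,0,0,7.1,0,1],[0,0,0,0,7.1,0,1],[0,0,0,0,7.1,0,1],[0,0,0,0,7.1,0,1],[0,0,0,0,7.1,0,1]]]'
python3 -c "
from h import *
go(.419,.374,.2,64.5)"
```

```text
clock: 2.35
tool_pos: [0.3008, 0.6043, 0.203]
orientation: [-90.0, 0.0, 68.0]
force: [0.2, -0.6, 0.5]
opening: 0.0876
t 2.35 now [0.3008 0.6043 0.203 ] [-90.     0.    67.99] open 0.0876 F [ 0.2 -0.6  0.5]
shift now-axes [-16.92   0.3  -19.59] after-turn axes [-15.69   0.3  -20.58] turn [-0.    3.49 -0.  ] rows 6.2
```

```bash
python3 -m pendant '[[[0,0,0,0,3.5,0,1],[-2.24,0,-2.94,0,0,0,1],[-2.24,0,-2.94,0,0,0,1],[-2.24,0,-2.94,0,0,0,1],[-2.24,0,-2.94,0,0,0,1],[-2.24,0,-2.94,0,0,0,1],[-2.24,0,-2.94,0,0,0,1],[-2.24,0,-2.94,0,0,0,1]]]'
python3 - <<'E'
from h import *
go(.419,.374,.2,64.5)
o=ctrl.get_obs(); p=snapshot('wrist'); save(p,'w1')
c=np.array([.419,.374]);a=np.radians(-25.5)
q=[[*(c+np.array([[np.cos(a),-np.sin(a)],[np.sin(a),np.cos(a)]])@[i*.012,j*.031]),.016] for i,j in [(1,1),(1,-1),(-1,-1),(-1,1)]]
print(w2px(p,q,o).round(0).tolist())
for s in silhouettes(p,'price_stand'): print(s['confidence'],s['bbox'])
E
```

```text
clock: 3.02
tool_pos: [0.4208, 0.3733, 0.2032]
orientation: [-90.0, -0.0, 64.9]
force: [1.7, 0.4, -0.1]
opening: 0.0876
t 3.02 now [0.4208 0.3733 0.2032] [-9.000e+01 -3.000e-02  6.486e+01] open 0.0876 F [ 1.7  0.4 -0.1]
shift now-axes [-0.01  0.32  0.2 ] after-turn axes [-0.01  0.32  0.2 ] turn [0.   0.36 0.03] rows 0.1
[[305.0, 234.0], [305.0, 174.0], [329.0, 175.0], [328.0, 234.0]]
0.66 [306.6, 174.8, 27.6, 77.2]
0.57 [201.3, 145.3, 34.2, 42.8]
0.43 [325.7, 3.6, 28.0, 6.9]
```

View pics/w1.png

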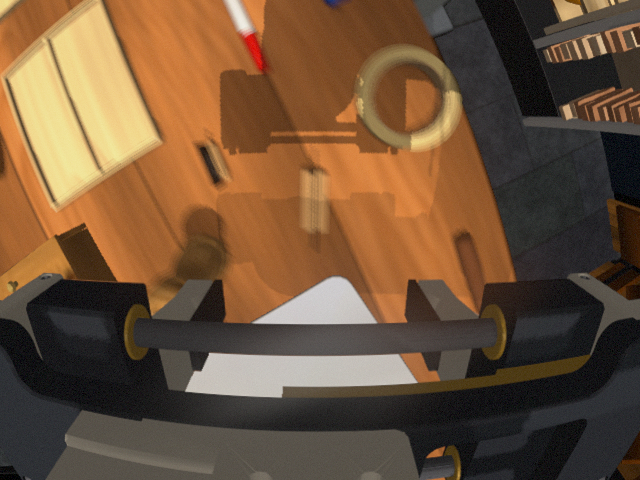

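```bash
python3 -m pendant '[[[-0.5,3,0,0,0,0,1],[0,3,0,0,0,0,1],[0,3,0,0,0,0,1],[0,3,0,0,0,0,1],[0,3,0,0,0,0,1],[0,2,0,0,0,0,1],[0,1.4,0,0,0,0,1],[0,1,0,0,0,0,1],[0,0,0,0,0,0,1]]]'
python3 - <<'E'
from h import *
go(.419,.374,.004,64.5)
p=snapshot('wrist'); save(p,'w2')
E
```

```text
clock: 3.87
tool_pos: [0.4175, 0.3695, 0.007]
orientation: [-90.0, 0.2, 64.8]
force: [-0.2, 0.2, -0.2]
opening: 0.0872
t 3.87 now [0.4175 0.3695 0.007 ] [-89.98   0.19  64.84] open 0.0872 F [-0.2  0.2 -0.2]
shift now-axes [0.47 0.29 0.05] after-turn axes [0.47 0.3  0.06] turn [-0.02  0.34 -0.19] rows 0.1
```

View pics/w2.png

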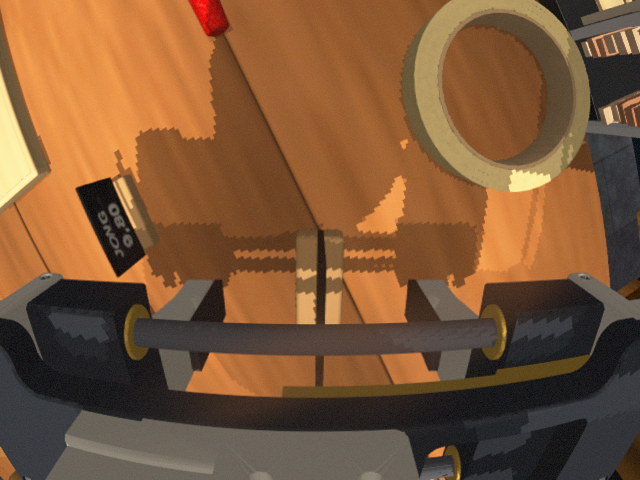

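```bash
python3 -m pendant '[[[0,0.2,0,0,0,0,1],[0,0,0,0,0,0,0.2],[0,0,0,0,0,0,0],[0,0,0,0,0,0,0],[0,0,0,0,0,0,0],[0,0,0,0,0,0,0],[0,0,0,0,0,0,0],[0,0,0,0,0,0,0]]]'
python3 -m pendant '[[[0,-1,0,0,0,0,0],[0,-2,0,0,0,0,0],[0,-3,0,0,0,0,0],[0,-3.5,0,0,0,0,0],[0,-4,0,0,0,0,0],[0,-4,0,0,0,0,0],[0,-4,0,0,0,0,0],[0,0,0,0,0,0,0]]]'
python3 - <<'E'
from h import *
p=snapshot('wrist'); save(p,'w3')
a=np.radians(-3.6);c=np.array([.6025,-.138])
RR=np.array([[np.cos(a),-np.sin(a)],[np.sin(a),np.cos(a)]])
t=c+RR@[-.0425,0]; print('target',t); tx=RR@[0,1] # tool x at yaw 86.4 = tray y
g=t-tx*.0047
print(g); go(g[0],g[1],.23,86.4)
E
```

```text
clock: 4.58
tool_pos: [0.4183, 0.3704, 0.0071]
orientation: [-90.0, -0.0, 64.8]
force: [-0.0, -1.0, -0.3]
opening: 0.0466
clock: 5.25
tool_pos: [0.4212, 0.3731, 0.232]
orientation: [-90.2, -0.8, 64.9]
force: [1.5, 1.2, 1.2]
opening: 0.0009
target [ 0.56008386 -0.1353314 ]
[ 0.55978875 -0.14002213]
t 5.3 now [0.4198 0.3722 0.228 ] [-90.1   -0.54  64.87] open 0.0005 F [-0.7 -0.1 -0.7]
shift now-axes [-40.43  -0.52 -34.42] after-turn axes [-50.25  -0.2  -17.18] turn [  0.2  -21.53   0.51] rows 12.7
```

View pics/w3.png

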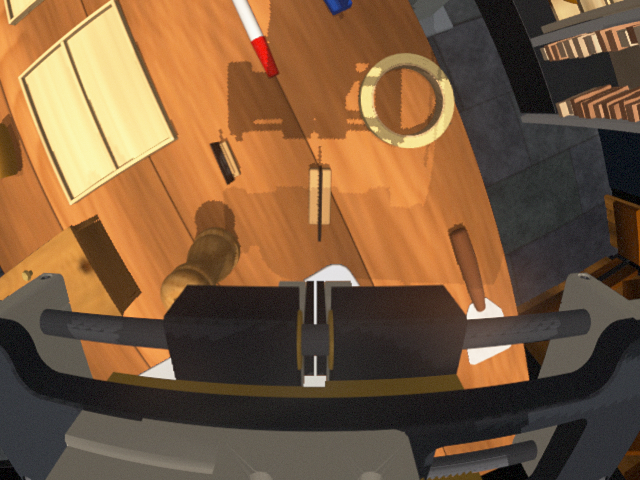

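```bash
python3 -m pendant '[[[0,0,0,0,0,0,0.7],[0,0,0,0,0,0,0.7],[0,0,0,0,0,0,0.7],[0,1,0,0,0,0,0.7],[0,2,0,0,0,0,0.7],[0,3,0,0,0,0,0.7],[0,3,0,0,0,0,0.7],[0,3,0,0,0,0,0.7]]]'
python3 -c "
from h import *
go(.418,.370,.005,64.8)"
```

```text
clock: 5.97
tool_pos: [0.4177, 0.3695, 0.0994]
orientation: [-90.0, 0.1, 64.8]
force: [1.1, 1.1, -0.4]
opening: 0.0481
t 5.97 now [0.4177 0.3695 0.0994] [-8.998e+01  8.000e-02  6.483e+01] open 0.0481 F [ 1.1  1.1 -0.4]
shift now-axes [ 0.07  9.44 -0.01] after-turn axes [ 0.05  9.44 -0.  ] turn [-0.02  0.03 -0.08] rows 2.3
```

```bash
python3 -m pendant '[[[0,0,0,0,0,0,0.7],[0,2.5,0,0,0,0,0.7],[0,2.5,0,0,0,0,0.7],[0,2.5,0,0,0,0,0.7],[0,1.3,0,0,0,0,0.7],[0,0.5,0,0,0,0,0],[0,0,0,0,0,0,0],[0,0,0,0,0,0,0],[0,0,0,0,0,0,0],[0,0,0,0,0,0,0],[0,0,0,0,0,0,0],[0,0,0,0,0,0,0]]]'
python3 -c "
from h import *
go(.418,.370,.005,64.8)"
```

```text
clock: 6.97
tool_pos: [0.4185, 0.3707, 0.0097]
orientation: [-90.0, -0.1, 64.8]
force: [-0.5, 0.2, 0.2]
opening: 0.0202
t 6.97 now [0.4185 0.3707 0.0097] [-9.001e+01 -7.000e-02  6.485e+01] open 0.0202 F [-0.5  0.2  0.2]
shift now-axes [-0.09  0.47  0.01] after-turn axes [-0.08  0.47  0.01] turn [0.01 0.05 0.07] rows 0.1
```

```bash
python3 -m pendant '[[[0,0,0,0,0,0,0],[0,0,0,0,0,0,0],[0,0,0,0,0,0,0],[0,0,0,0,0,0,0]]]'
python3 - <<'E'
from h import *
p=snapshot('wrist'); save(p,'w4')
E
```

```text
clock: 7.3
tool_pos: [0.4183, 0.3704, 0.0091]
orientation: [-90.0, -0.0, 64.8]
force: [-1.6, -0.4, 2.2]
opening: 0.0028
```

View pics/w4.png

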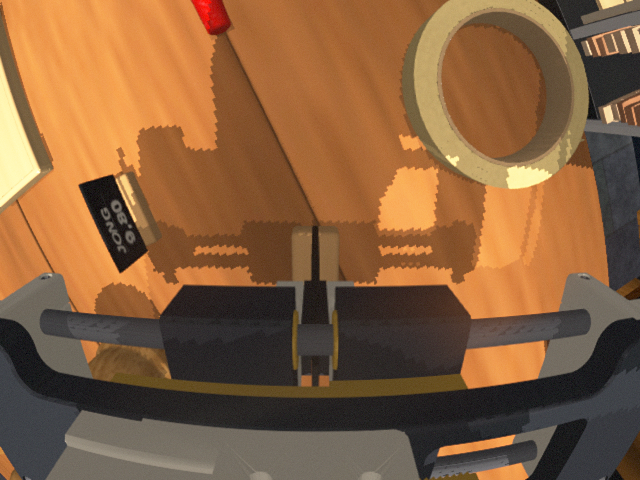

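```bash
python3 -m pendant '[[[0,0,0,0,0,0,0],[0,-0.5,0,0,0,0,0],[0,-1,0,0,0,0,0],[0,-2,0,0,0,0,0],[0,0,0,0,0,0,0],[0,0,0,0,0,0,0]]]'
python3 - <<'E'
from h import *
p=snapshot('wrist'); save(p,'w5')
p=snapshot('scene'); cv2.imwrite('pics/s5.png',cv2.resize(p['image'][200:360,100:330],(800,556),interpolation=cv2.INTER_CUBIC)[:,:,::-1])
go(.418,.370,.005,64.8)
E
```

```text
clock: 7.85
tool_pos: [0.4189, 0.3713, 0.0457]
orientation: [-90.0, -0.2, 64.8]
force: [-0.5, 0.2, -1.1]
opening: 0.0028
t 7.95 now [0.4181 0.3702 0.0441] [-8.999e+01 -1.000e-02  6.483e+01] open 0.0029 F [-0.2 -0.4 -1. ]
shift now-axes [-0.02  3.91  0.  ] after-turn axes [-0.02  3.91  0.  ] turn [-0.01  0.03  0.01] rows 0.9
```

View pics/w5.png

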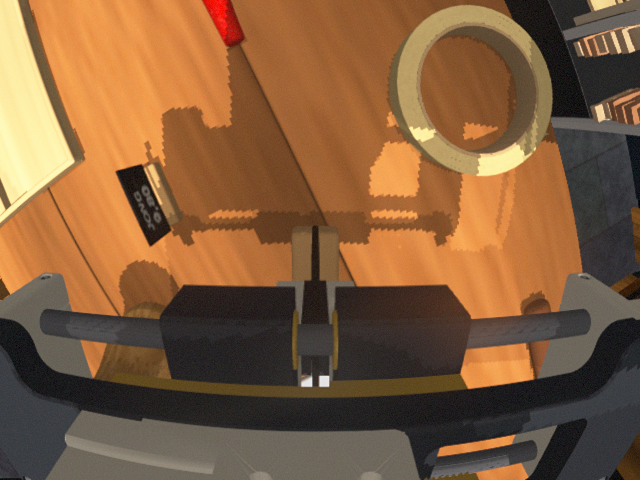

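View pics/s5.png

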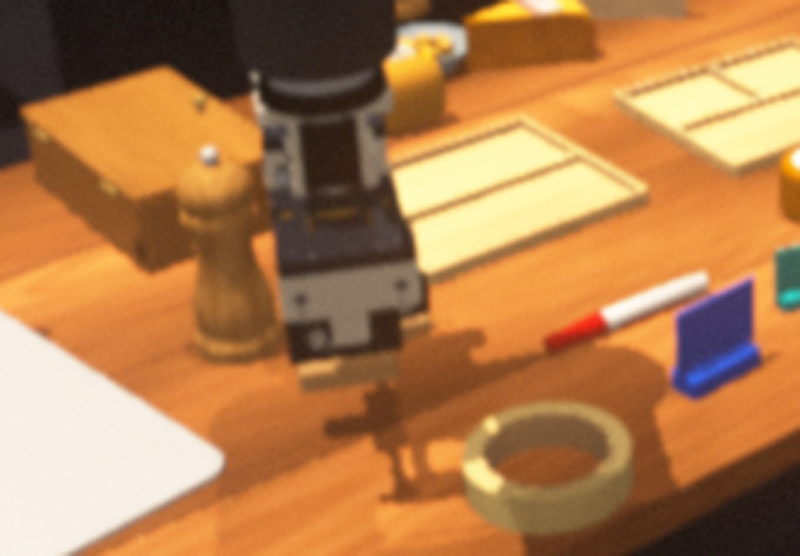

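```bash
python3 -m pendant '[[[0,-2,0,0,0,0,0],[0,-3,0,0,0,0,0],[0,-3,0,0,0,0,0],[0,0,0,0,-5.4,0,0],[0,0,0,0,-5.4,0,0],[0,0,0,0,-5.4,0,0],[0,0,0,0,-5.4,0,0]]]'
python3 -c "
from h import *
go(.5598,-.1400,.125,86.4)"
```

```text
clock: 8.53
tool_pos: [0.4179, 0.3699, 0.1235]
orientation: [-90.0, 0.0, 86.7]
force: [-0.1, 0.7, -0.7]
opening: 0.0025
t 8.53 now [0.4179 0.3699 0.1235] [-8.996e+01  4.000e-02  8.670e+01] open 0.0025 F [-0.1  0.7 -0.7]
shift now-axes [-50.09  -0.12 -17.11] after-turn axes [-50.    -0.15 -17.36] turn [-0.04  0.3  -0.04] rows 12.7
```

```bash
python3 -m pendant '[[[-2,0,-0.7,0,0.3,0,0],[-3.6,0,-1.25,0,0,0,0],[-3.8,0,-1.3,0,0,0,0],[-3.8,0,-1.3,0,0,0,0],[-3.8,0,-1.3,0,0,0,0],[-3.8,0,-1.3,0,0,0,0],[-3.8,0,-1.3,0,0,0,0],[-3.8,0,-1.3,0,0,0,0],[-3.8,0,-1.3,0,0,0,0],[-3.8,0,-1.3,0,0,0,0],[-3.8,0,-1.3,0,0,0,0],[-3.8,0,-1.3,0,0,0,0]]]'
python3 -m pendant '[[[-3.6,0,-1.25,0,0,0,0],[-2,0,-0.7,0,0,0,0],[0,0,0,0,0,0,0],[0,0,0,0,0,0,0]]]'
python3 - <<'E'
from h import *
o=ctrl.get_obs();p=snapshot('wrist'); save(p,'w6')
go(.5598,-.1400,.015,86.4)
a=np.radians(-3.6);c=np.array([.6025,-.138])
RR=np.array([[np.cos(a),-np.sin(a)],[np.sin(a),np.cos(a)]])
print(w2px(p,[[*(c+RR@q),.014] for q in [(-.0875,-.1),(-.0875,.1),(.0875,.1),(.0875,-.1),(0,0)]],o).round(0).tolist())
q=snapshot('scene');save(q,'s6')
E
```

```text
clock: 9.53
tool_pos: [0.5378, -0.0768, 0.1235]
orientation: [-89.9, 0.0, 86.1]
force: [1.8, 0.2, -0.9]
opening: 0.0026
clock: 9.87
tool_pos: [0.5532, -0.1333, 0.1228]
orientation: [-89.9, 0.0, 86.0]
force: [0.8, 0.7, -0.1]
opening: 0.0028
t 9.92 now [ 0.5531 -0.1323  0.123 ] [-89.9    0.    86.05] open 0.0026 F [-0.3 -0.   0.1]
shift now-axes [-0.72 10.8  -0.74] after-turn axes [-0.73 10.8  -0.71] turn [-0.1  -0.35 -0.  ] rows 2.6
[[363.0, 98.0], [357.0, 330.0], [172.0, 327.0], [147.0, 108.0], [254.0, 224.0]]
```

View pics/w6.png

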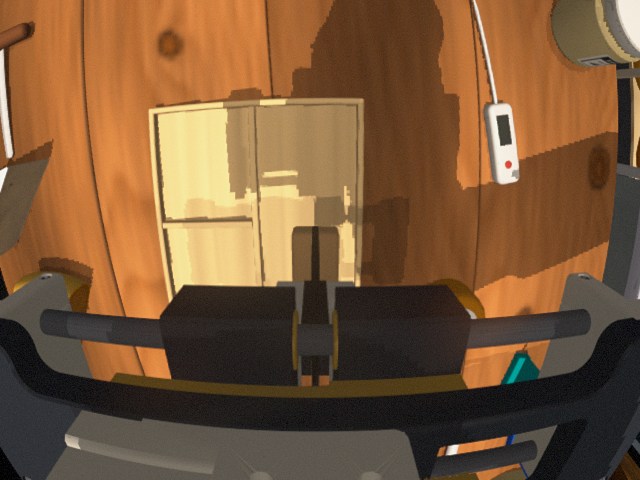

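View pics/s6.png

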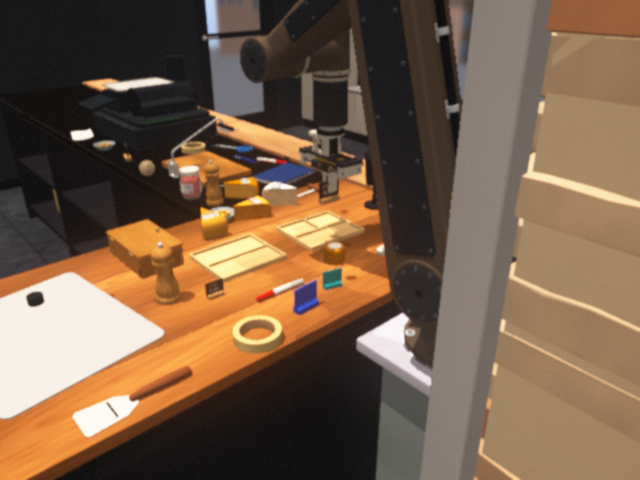

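```bash
python3 -m pendant '[[[-0.7,2,-0.7,0,-0.4,0,0],[0,3,0,0,0,0,0],[0,2.5,0,0,0,0,0],[0,1,0,0,0,0,0],[0,0.5,0,0,0,0,0],[0,0,0,0,0,0,0],[0,0,0,0,0,0,0]]]'
python3 - <<'E'
from h import *
o=ctrl.get_obs();p=snapshot('wrist'); save(p,'w7')
go(.5598,-.1400,.015,86.4)
E
```

```text
clock: 10.55
tool_pos: [0.5613, -0.1389, 0.0351]
orientation: [-90.1, 0.0, 86.6]
force: [1.9, -0.3, -0.2]
opening: 0.0028
t 10.6 now [ 0.5615 -0.139   0.0354] [-90.13   0.    86.6 ] open 0.0029 F [-0.2 -0.1 -0.1]
shift now-axes [-0.11  2.04  0.17] after-turn axes [-0.11  2.04  0.17] turn [ 0.13  0.2  -0.  ] rows 0.5
```

View pics/w7.png

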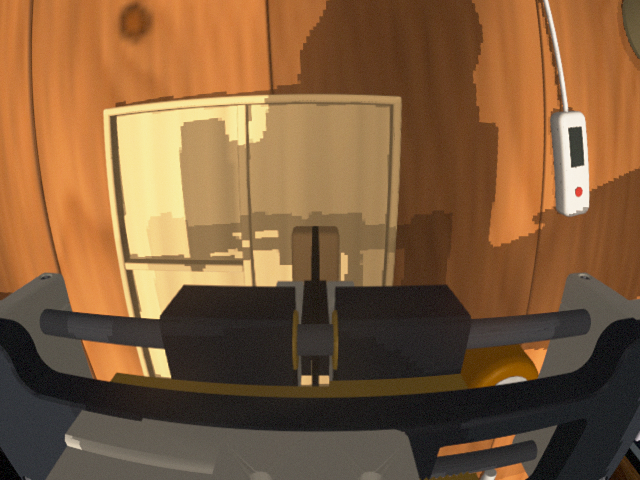

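```bash
python3 -m pendant '[[[-0.1,1,0.1,0,0.2,0,0],[0,0.5,0,0,0,0,0],[0,0.3,0,0,0,0,0],[0,0,0,0,0,0,0],[0,0,0,0,0,0,0]]]'
python3 -c "
from h import *
go(.5598,-.1400,.0141,86.4)"
```

```text
clock: 11.02
tool_pos: [0.5591, -0.1404, 0.0157]
orientation: [-90.0, 0.0, 86.3]
force: [0.6, 0.7, -0.7]
opening: 0.0028
t 11.02 now [ 0.5591 -0.1404  0.0157] [-8.997e+01  1.000e-02  8.634e+01] open 0.0028 F [ 0.6  0.7 -0.7]
shift now-axes [ 0.04  0.16 -0.07] after-turn axes [ 0.04  0.16 -0.07] turn [-0.03 -0.06 -0.01] rows 0.0
```

```bash
python3 -m pendant '[[[0,0.15,0,0,0,0,0],[0,0,0,0,0,0,0],[0,0,0,0,0,0,0]]]'
python3 -m pendant '[[[0,0.1,0,0,0,0,0],[0,0,0,0,0,0,0],[0,0,0,0,0,0,0]]]'
```

```text
clock: 11.27
tool_pos: [0.5594, -0.1403, 0.0145]
orientation: [-90.0, 0.0, 86.3]
force: [0.3, 0.4, -1.4]
opening: 0.0027
clock: 11.52
tool_pos: [0.5596, -0.1403, 0.0141]
orientation: [-90.0, 0.0, 86.4]
force: [-1.4, 1.3, 4.6]
opening: 0.0025
```

```bash
python3 -m pendant '[[[0,0,0,0,0,0,0.3],[0,0,0,0,0,0,0.3],[0,0,0,0,0,0,0.3],[0,0,0,0,0,0,0.3],[0,0,0,0,0,0,0.3],[0,0,0,0,0,0,0.3],[0,0,0,0,0,0,0.3],[0,-0.5,0,0,0,0,0.3],[0,-1.5,0,0,0,0,0.3],[0,-3,0,0,0,0,0.3],[0,-3,0,0,0,0,0.3],[0,-3,0,0,0,0,0.5]]]'
python3 - <<'E'
from h import *
o=ctrl.get_obs();p=snapshot('wrist'); save(p,'w8')
go(.4388,-.0441,.12,90)
E
```

```text
clock: 12.52
tool_pos: [0.5589, -0.1403, 0.1249]
orientation: [-90.0, 0.0, 86.3]
force: [1.6, 0.3, 1.4]
opening: 0.0295
t 12.57 now [ 0.5627 -0.1409  0.1317] [-9.050e+01  5.000e-02  8.642e+01] open 0.0323 F [ 3.3 -0.3  6.3]
shift now-axes [ 8.89  1.05 12.98] after-turn axes [ 9.68  1.17 12.39] turn [ 0.49 -3.58 -0.07] rows 3.8
```

View pics/w8.png

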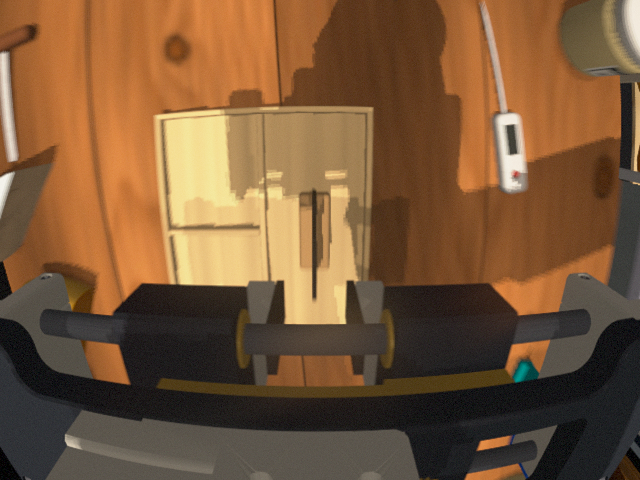

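```bash
python3 -m pendant '[[[1,0,1.5,0,0,0,1],[2,0,3,0,0,0,1],[2.4,0,3.4,0,0,0,1],[2.4,0,3.4,0,0,0,1],[1.1,0,1.7,0,0,0,1],[0,0,0,0,0,0,1],[0,0,0,0,0,0,1]]]'
python3 - <<'E'
from h import *
o=ctrl.get_obs();p=snapshot('wrist'); save(p,'w9')
go(.4388,-.0441,.015,86.4)
print(w2px(p,[.4388,-.0441,.045],o))
t=snapshot('top');save(t,'t9')
for s in silhouettes(p,'round_cheese')[:2]: 
  ys,xs=np.nonzero(s['mask']);print(s['confidence'],s['bbox'])
E
```

```text
clock: 13.15
tool_pos: [0.4351, -0.0425, 0.1243]
orientation: [-90.1, -0.0, 86.5]
force: [0.3, 0.3, 0.3]
opening: 0.0781
t 13.2 now [ 0.4358 -0.0428  0.1242] [-9.010e+01 -3.000e-02  8.643e+01] open 0.0817 F [-0.4  0.4  0.1]
shift now-axes [-0.12 10.92 -0.29] after-turn axes [-0.11 10.92 -0.31] turn [0.1  0.03 0.03] rows 2.6
[[310.00611111 233.55214179]]
0.85 [273.3, 185.1, 76.9, 76.4]
```

View pics/w9.png

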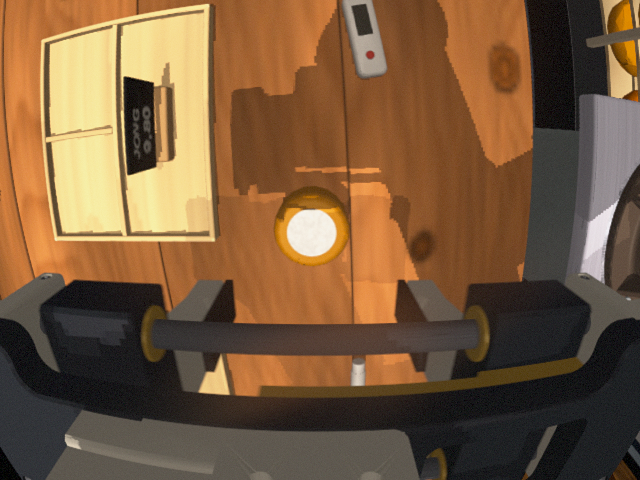

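View pics/t9.png

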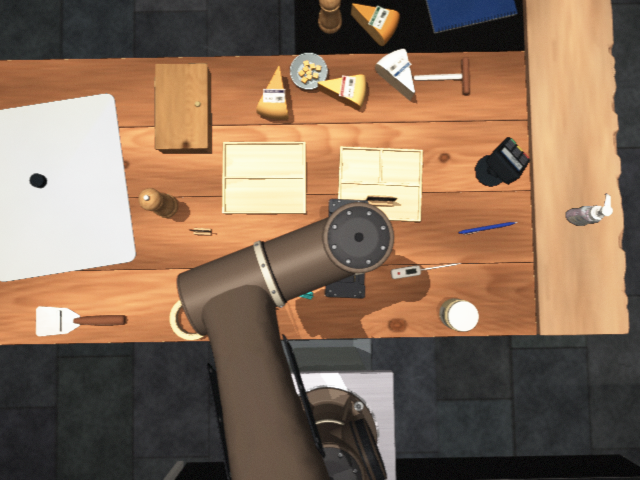

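```bash
python3 -m pendant '[[[-0.1,2,-0.3,0,0,0,1],[0,3,0,0,0,0,1],[0,3,0,0,0,0,1],[0,1.9,0,0,0,0,1],[0,1,0,0,0,0,1],[0,0,0,0,0,0,0],[0,0,0,0,0,0,0],[0,0,0,0,0,0,0],[0,0,0,0,0,0,0],[0,0,0,0,0,0,0],[0,0,0,0,0,0,0],[0,0,0,0,0,0,0]]]'
python3 -m pendant '[[[0,0,0,0,0,0,0],[0,0,0,0,0,0,0],[0,0,0,0,0,0,0],[0,-0.5,0,0,0,0,0],[0,-1.5,0,0,0,0,0],[0,-3,0,0,0,0,0],[0,-3,0,0,0,0,0],[0,0,0,0,0,0,0]]]'
python3 - <<'E'
from h import *
p=snapshot('wrist'); save(p,'w10')
a=np.radians(-3.6);c=np.array([.6025,-.138])
RR=np.array([[np.cos(a),-np.sin(a)],[np.sin(a),np.cos(a)]])
for y in(-.04875,.04875): print(c+RR@[.0425,y])
t=c+RR@[.0425,-.04875]; go(t[0],t[1],.1,86.4)
E
```

```text
clock: 14.3
tool_pos: [0.4386, -0.0443, 0.0151]
orientation: [-90.1, -0.0, 86.3]
force: [-0.5, 0.3, 2.8]
opening: 0.0543
clock: 14.97
tool_pos: [0.4415, -0.0437, 0.0996]
orientation: [-90.4, -0.1, 86.4]
force: [1.3, 0.5, -0.9]
opening: 0.054
[ 0.6418551 -0.1893224]
[ 0.64797717 -0.09201479]
t 15.02 now [ 0.4403 -0.0437  0.0973] [-90.33  -0.12  86.37] open 0.0544 F [-0.1 -0.5 -2.5]
shift now-axes [-13.25  -0.17 -21.04] after-turn axes [-13.27  -0.27 -21.03] turn [ 0.33 -0.03  0.12] rows 6.0
```

View pics/w10.png

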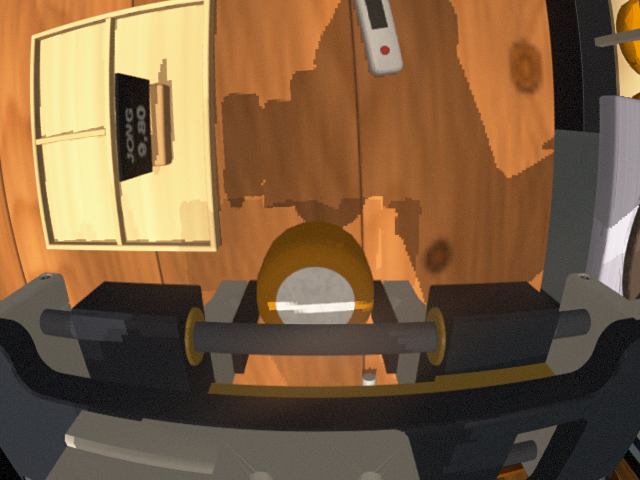

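```bash
python3 -m pendant '[[[-0.5,-3,-1,0,0,0,0],[-1.6,-1,-2.6,0,0,0,0],[-2,0,-3.2,0,0,0,0],[-2,0,-3.2,0,0,0,0],[-2,0,-3.2,0,0,0,0],[-2,0,-3.2,0,0,0,0],[-1.7,0,-2.6,0,0,0,0],[-1,0,-1.5,0,0,0,0],[-0.4,0,-0.5,0,0,0,0],[0,0,0,0,0,0,0],[0,0,0,0,0,0,0]]]'
python3 - <<'E'
from h import *
go(.6419,-.1893,.021,86.4)
E
```

```text
clock: 15.93
tool_pos: [0.6381, -0.1892, 0.1331]
orientation: [-89.9, -0.0, 86.3]
force: [0.1, 0.1, -1.7]
opening: 0.0541
t 15.93 now [ 0.6381 -0.1892  0.1331] [-8.986e+01 -3.000e-02  8.630e+01] open 0.0541 F [ 0.1  0.1 -1.7]
shift now-axes [ 1.000e-02  1.121e+01 -4.000e-01] after-turn axes [ 1.000e-02  1.121e+01 -3.800e-01] turn [-0.14 -0.1   0.03] rows 2.7
```

```bash
python3 -m pendant '[[[0,1.5,-0.3,0,0,0,0],[0,3,0,0,0,0,0],[0,3,0,0,0,0,0],[0,2,0,0,0,0,0],[0,1,0,0,0,0,0],[0,0.4,0,0,0,0,0],[0,0,0,0,0,0,0],[0,0,0,0,0,0,0]]]'
python3 - <<'E'
from h import *
p=snapshot('wrist'); save(p,'w11')
go(.6419,-.1893,.021,86.4)
E
```

```text
clock: 16.6
tool_pos: [0.6431, -0.1895, 0.027]
orientation: [-90.1, 0.0, 86.4]
force: [0.0, -0.2, -0.5]
opening: 0.0541
t 16.65 now [ 0.6434 -0.1896  0.0273] [-9.015e+01  1.000e-02  8.638e+01] open 0.0542 F [-0.  -0.1 -0.4]
shift now-axes [0.02 0.63 0.15] after-turn axes [0.02 0.63 0.15] turn [ 0.15 -0.02 -0.01] rows 0.2
```

View pics/w11.png

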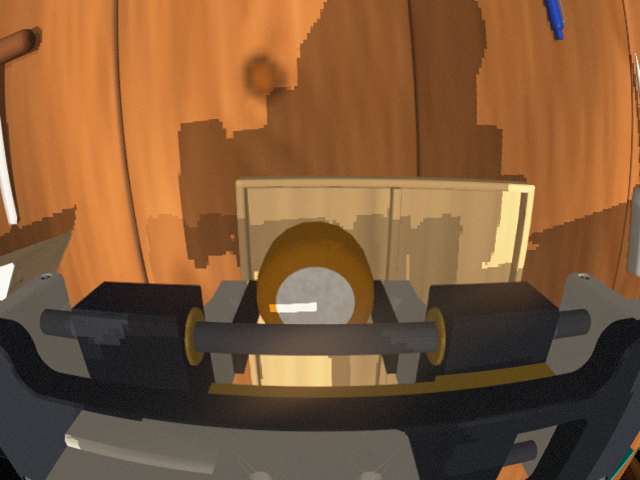

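```bash
python3 -m pendant '[[[0,0.3,0.1,0,0,0,0],[0,0.2,0,0,0,0,0],[0,0.1,0,0,0,0,0],[0,0,0,0,0,0,0],[0,0,0,0,0,0,0]]]'
python3 -m pendant '[[[0,0.05,0,0,0,0,0],[0,0,0,0,0,0,0],[0,0,0,0,0,0,0]]]'
```

```text
clock: 17.07
tool_pos: [0.6415, -0.1897, 0.0199]
orientation: [-90.0, 0.0, 86.3]
force: [-1.3, 0.1, 2.5]
opening: 0.0542
clock: 17.32
tool_pos: [0.6415, -0.1897, 0.0198]
orientation: [-90.0, 0.0, 86.4]
force: [-2.8, 1.7, 6.2]
opening: 0.0543
```

Contact felt. I'll release, rise, and go towards the mill.

```bash
python3 -m pendant '[[[0,0,0,0,0,0,0.8],[0,0,0,0,0,0,0.8],[0,0,0,0,0,0,0.8],[0,0,0,0,0,0,0.8],[0,0,0,0,0,0,0.8],[0,-0.5,0,0,0,0,0.8],[0,-2,0,0,0,0,0.8],[0,-4,0,0,0,0,0.8],[0,-4,0,0,0,0,1],[0,-4,0,0,0,0,1],[0,-4,0,0,0,0,1],[0,-2,0,0,0,0,1]]]'
python3 - <<'E'
from h import *
o=ctrl.get_obs();p=snapshot('wrist'); save(p,'w12')
t=snapshot('top');cv2.imwrite('pics/t12.png',cv2.resize(t['image'][120:345,130:550],(798,428),interpolation=cv2.INTER_CUBIC)[:,:,::-1])
go(.559,.385,.225,86.4)
E
```

```text
clock: 18.32
tool_pos: [0.643, -0.1903, 0.2307]
orientation: [-90.4, 0.1, 86.4]
force: [0.9, -0.5, 0.2]
opening: 0.0862
t 18.42 now [ 0.6437 -0.1902  0.2303] [-9.053e+01  5.000e-02  8.636e+01] open 0.0872 F [-0.  -0.2 -0.1]
shift now-axes [56.87  0.37 12.1 ] after-turn axes [56.88  0.53 12.06] turn [ 0.53 -0.03 -0.05] rows 13.9
```

View pics/w12.png

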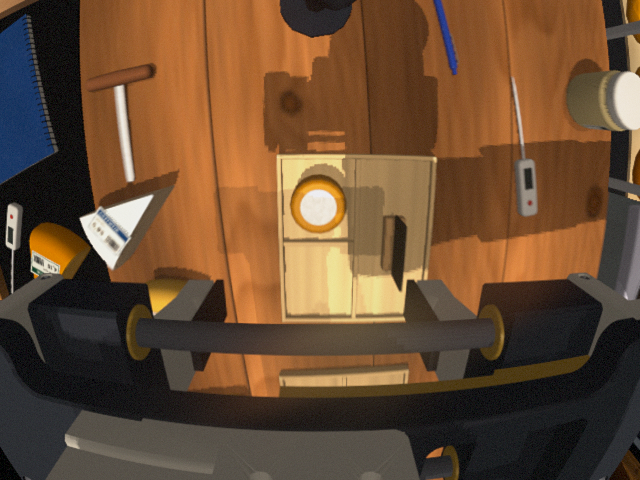

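View pics/t12.png

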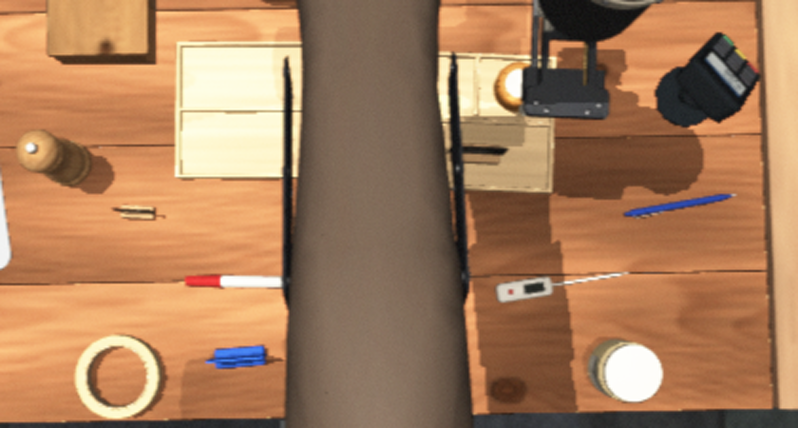

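```bash
python3 -m pendant '[[[2,0,0.4,0,0,0,1],[3.9,0,0.8,0,0,0,1],[4,0,0.85,0,0,0,1],[4,0,0.85,0,0,0,1],[4,0,0.85,0,0,0,1],[4,0,0.85,0,0,0,1],[4,0,0.85,0,0,0,1],[4,0,0.85,0,0,0,1],[4,0,0.85,0,0,0,1],[4,0,0.85,0,0,0,1],[4,0,0.85,0,0,0,1],[4,0,0.85,0,0,0,1]]]'
python3 -m pendant '[[[4,0,0.85,0,0,0,1],[4,0,0.85,0,0,0,1],[2,0,0.4,0,0,0,1],[0,0,0,0,0,0,1],[0,0,0,0,0,0,1]]]'
python3 - <<'E'
from h import *
o=ctrl.get_obs();p=snapshot('wrist'); save(p,'w13')
print(w2px(p,[[.559,.385,.148],[.559,.385,.124]],o).round(0).tolist())
go(.559,.385,.103,86.4)
for s in silhouettes(p,'pepper_mill')[:3]: print(s['confidence'],s['bbox'])
E
```

```text
clock: 19.42
tool_pos: [0.5728, 0.2764, 0.2237]
orientation: [-90.0, 0.0, 86.3]
force: [1.4, 0.0, -0.3]
opening: 0.088
clock: 19.83
tool_pos: [0.5584, 0.3767, 0.2228]
orientation: [-89.9, 0.1, 86.5]
force: [-0.2, -0.7, 0.1]
opening: 0.0875
[[315.0, 248.0], [315.0, 239.0]]
t 19.88 now [0.5588 0.3757 0.2232] [-8.995e+01  7.000e-02  8.639e+01] open 0.0876 F [ 0.6 -0.5  0.1]
shift now-axes [ 0.95 12.02  0.03] after-turn axes [ 0.93 12.02  0.04] turn [-0.05 -0.01 -0.07] rows 2.9
0.86 [286.0, 177.1, 59.7, 89.7]
```

View pics/w13.png

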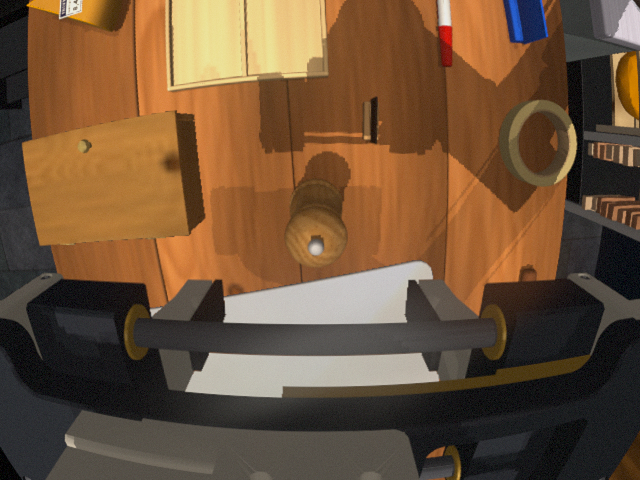

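```bash
python3 -m pendant '[[[0.9,1,0,0,0,0,1],[0,3,0,0,0,0,1],[0,3,0,0,0,0,1],[0,3,0,0,0,0,1],[0,1.5,0,0,0,0,1],[0,0.5,0,0,0,0,1],[0,0,0,0,0,0,1],[0,0,0,0,0,0,1]]]'
python3 - <<'E'
from h import *
o=ctrl.get_obs();p=snapshot('wrist'); save(p,'w14')
go(.559,.385,.103,86.4)
E
```

```text
clock: 20.6
tool_pos: [0.5606, 0.3846, 0.1047]
orientation: [-90.0, -0.0, 86.3]
force: [0.0, -0.1, 0.6]
opening: 0.0876
t 20.65 now [0.5608 0.3851 0.1055] [-9.010e+01 -9.000e-02  8.632e+01] open 0.0876 F [ 0.4  0.2 -0.1]
shift now-axes [-0.02  0.25  0.18] after-turn axes [-0.02  0.25  0.18] turn [ 0.1  -0.08  0.09] rows 0.1
```

View pics/w14.png

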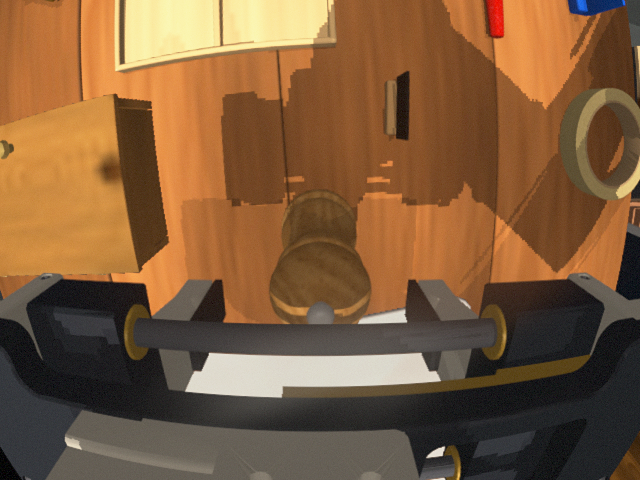

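```bash
python3 -m pendant '[[[0,0.2,0.2,0,0,0,0],[0,0,0,0,0,0,0],[0,0,0,0,0,0,0],[0,0,0,0,0,0,0],[0,0,0,0,0,0,0],[0,0,0,0,0,0,0],[0,0,0,0,0,0,0],[0,0,0,0,0,0,0],[0,0,0,0,0,0,0],[0,0,0,0,0,0,0]]]'
python3 -m pendant '[[[0,0,0,0,0,0,0],[0,-0.5,0,0,0,0,0],[0,-1,0,0,0,0,0],[0,-2,0,0,0,0,0],[0,-3,0,0,0,0,0],[0,-3,0,0,0,0,0],[0,-2,0,0,0,0,0],[0,0,0,0,0,0,0],[0,0,0,0,0,0,0]]]'
python3 - <<'E'
from h import *
o=ctrl.get_obs();p=snapshot('wrist'); save(p,'w15')
s=snapshot('scene');cv2.imwrite('pics/s15.png',cv2.resize(s['image'][140:360,60:330],(800,652//1-60),interpolation=cv2.INTER_CUBIC)[:,:,::-1])
go(.648,-.092,.215,86.4)
E
```

```text
clock: 21.48
tool_pos: [0.5578, 0.3849, 0.102]
orientation: [-90.0, 0.0, 86.3]
force: [0.2, -0.0, 0.7]
opening: 0.0439
clock: 22.23
tool_pos: [0.5582, 0.3854, 0.2191]
orientation: [-90.1, -0.2, 86.3]
force: [-0.2, 0.9, -3.1]
opening: 0.0435
t 22.33 now [0.5572 0.3845 0.2162] [-8.993e+01  4.000e-02  8.633e+01] open 0.0436 F [-0.8 -0.4 -2.3]
shift now-axes [-46.97   0.14 -12.11] after-turn axes [-46.98   0.12 -12.06] turn [-0.07 -0.07 -0.04] rows 11.6
```

View pics/w15.png

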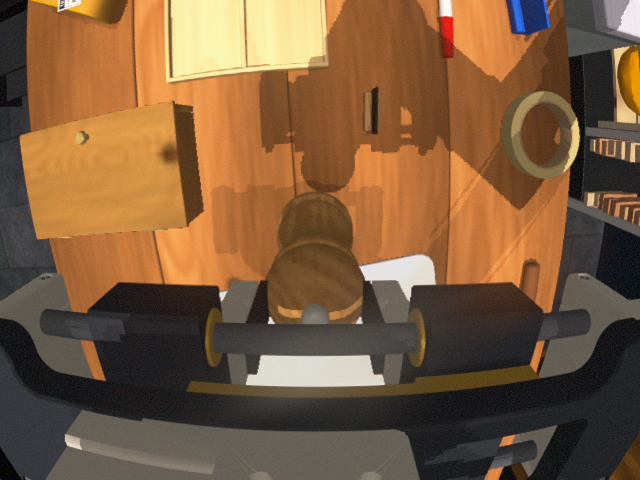

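View pics/s15.png

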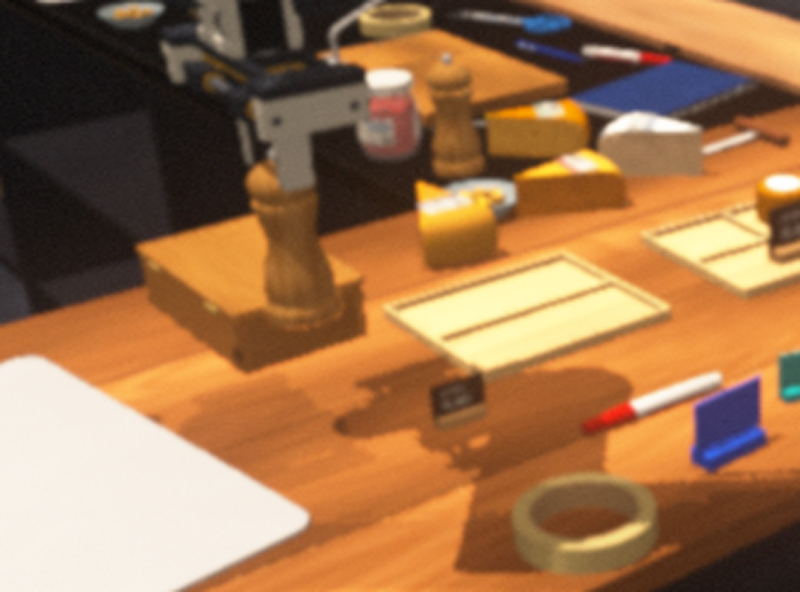

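```bash
python3 -m pendant '[[[-1,0,-0.25,0,0,0,0],[-2.3,0,-0.6,0,0,0,0],[-3.4,0,-0.9,0,0,0,0],[-3.8,0,-1,0,0,0,0],[-3.8,0,-1,0,0,0,0],[-3.8,0,-1,0,0,0,0],[-3.8,0,-1,0,0,0,0],[-3.8,0,-1,0,0,0,0],[-3.8,0,-1,0,0,0,0],[-3.8,0,-1,0,0,0,0],[-3.8,0,-1,0,0,0,0],[-3.8,0,-1,0,0,0,0]]]'
python3 -m pendant '[[[-3,0,-0.75,0,0,0,0],[-2,0,-0.5,0,0,0,0],[-1,0,-0.25,0,0,0,0],[0,0,0,0,0,0,0],[0,0,0,0,0,0,0],[0,0,0,0,0,0,0]]]'
python3 - <<'E'
from h import *
o=ctrl.get_obs();p=snapshot('wrist'); save(p,'w16')
go(.648,-.092,.108,86.4)
E
```

```text
clock: 23.33
tool_pos: [0.6381, -0.0326, 0.2158]
orientation: [-89.9, 0.0, 86.3]
force: [0.9, -0.0, -2.8]
opening: 0.0438
clock: 23.83
tool_pos: [0.6497, -0.0904, 0.2164]
orientation: [-89.9, -0.0, 86.4]
force: [-0.4, -0.4, -2.7]
opening: 0.0436
t 23.88 now [ 0.6498 -0.0901  0.2167] [-8.997e+01 -1.000e-02  8.639e+01] open 0.0441 F [ 0.1 -0.7 -2.4]
shift now-axes [-0.2  10.87  0.16] after-turn axes [-0.2  10.87  0.17] turn [-0.03 -0.01  0.01] rows 2.6
```

View pics/w16.png

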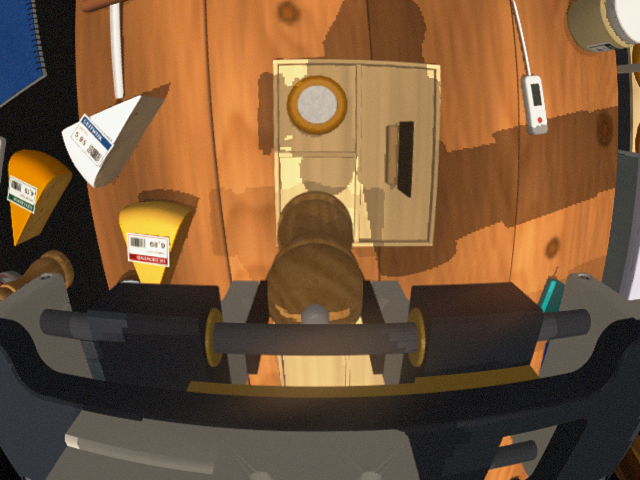

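```bash
python3 -m pendant '[[[-0.2,1.5,0.1,0,0,0,0],[0,3,0,0,0,0,0],[0,3,0,0,0,0,0],[0,1.7,0,0,0,0,0],[0,0.6,0,0,0,0,0],[0,0.3,0,0,0,0,0],[0,0,0,0,0,0,0],[0,0,0,0,0,0,0]]]'
python3 - <<'E'
from h import *
p=snapshot('wrist'); save(p,'w17')
go(.648,-.092,.107,86.4)
E
```

```text
clock: 24.55
tool_pos: [0.6501, -0.0925, 0.1175]
orientation: [-90.1, -0.0, 86.4]
force: [0.2, 0.7, -1.1]
opening: 0.0435
t 24.6 now [ 0.6502 -0.0926  0.1177] [-9.015e+01 -1.000e-02  8.638e+01] open 0.0438 F [-0.4 -0.7 -2.2]
shift now-axes [0.05 1.07 0.22] after-turn axes [0.05 1.07 0.22] turn [ 0.15 -0.02  0.01] rows 0.3
```

View pics/w17.png

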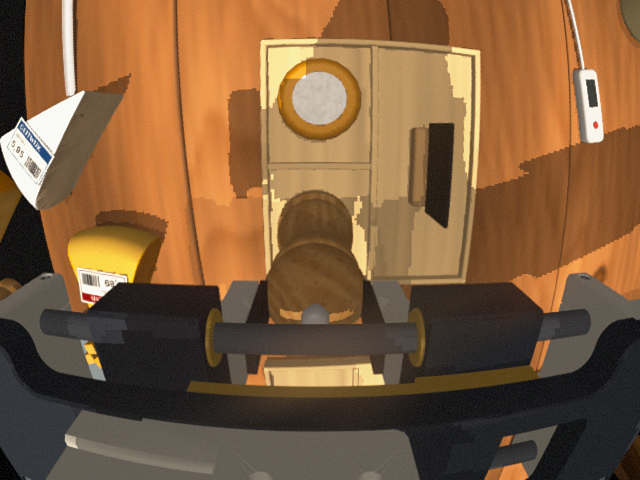

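```bash
python3 -m pendant '[[[0,0.4,0.1,0,0,0,0],[0,0.3,0,0,0,0,0],[0,0.2,0,0,0,0,0],[0,0,0,0,0,0,0],[0,0,0,0,0,0,0],[0,0,0,0,0,0,0]]]'
python3 -m pendant '[[[0,0.1,0,0,0,0,0],[0,0,0,0,0,0,0],[0,0,0,0,0,0,0]]]'
```

```text
clock: 25.1
tool_pos: [0.6481, -0.0929, 0.1071]
orientation: [-90.0, 0.0, 86.3]
force: [-0.2, 0.6, -0.8]
opening: 0.0437
clock: 25.35
tool_pos: [0.6485, -0.0928, 0.1069]
orientation: [-90.1, 0.0, 86.4]
force: [-1.6, 1.1, 5.1]
opening: 0.0442
```

```bash
python3 -m pendant '[[[0,0,0,0,0,0,0.85],[0,0,0,0,0,0,0.85],[0,0,0,0,0,0,0.85],[0,0,0,0,0,0,0.85],[0,0,0,0,0,0,0.85],[0,0,0,0,0,0,0.85],[0,0,0,0,0,0,0.85],[0,-1,0,0,0,0,0.85],[0,-3,0,0,0,0,0.85],[0,-4,0,0,0,0,0.85],[0,-2,0,0,0,0,0.85],[0,0,0,0,0,0,0.85]]]'
python3 - <<'E'
from h import *
p=snapshot('wrist'); save(p,'w18')
go(.388,-.194,.2,97.5)
E
```

```text
clock: 26.35
tool_pos: [0.6511, -0.0932, 0.2133]
orientation: [-90.6, -0.0, 86.4]
force: [0.3, -0.7, 0.5]
opening: 0.0742
t 26.4 now [ 0.6498 -0.0929  0.2103] [-9.037e+01 -4.000e-02  8.636e+01] open 0.0743 F [-0.3  0.3 -0.1]
shift now-axes [-11.75   0.86  25.49] after-turn axes [-6.61  1.03 27.28] turn [  0.37 -11.14   0.  ] rows 6.7
```

View pics/w18.png

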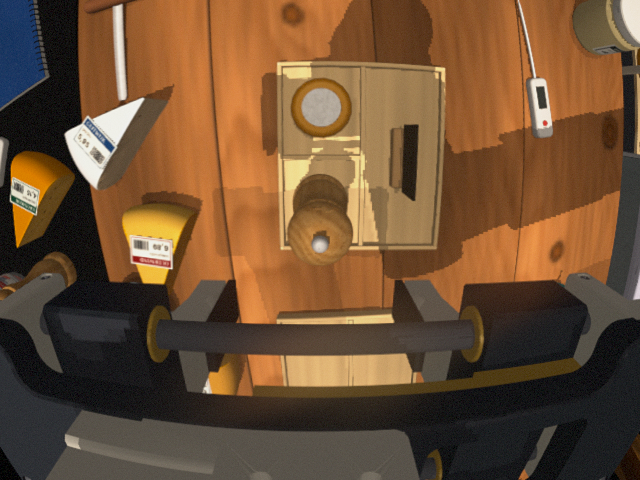

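```bash
python3 -m pendant '[[[-1,0,2,0,0,0,0.7],[-1.6,0,3.6,0,0,0,0.7],[-1.7,0,3.7,0,0,0,0.7],[-1.7,0,3.7,0,0,0,0.7],[-1.7,0,3.7,0,0,0,0.7],[-1.7,0,3.7,0,0,0,0.7],[-1.5,0,3.2,0,0,0,0.7],[-0.85,0,1.9,0,0,0,0.7],[0,0,0,0,-5.6,0,0.7],[0,0,0,0,-5.6,0,0.7],[0,0,0,0,0,0,0.7],[0,0,0,0,0,0,0.7]]]'
python3 - <<'E'
from h import *
o=ctrl.get_obs();p=snapshot('wrist'); save(p,'w19')
go(.388,-.194,.005,97.5)
print(w2px(p,[[.388,-.194,.014],[.4056,-.3274,.006]],o).round(0))
for s in silhouettes(p,'thermometer')[:3]: print(s['confidence'],s['bbox'])
E
```

```text
clock: 27.4
tool_pos: [0.3858, -0.1938, 0.2059]
orientation: [-90.0, -0.0, 97.4]
force: [-0.3, 0.1, -0.7]
opening: 0.0615
t 27.45 now [ 0.3859 -0.1938  0.2059] [-8.998e+01 -1.000e-02  9.735e+01] open 0.0615 F [ 0.6 -0.3 -0.2]
shift now-axes [-0.05 20.09 -0.21] after-turn axes [-0.05 20.09 -0.2 ] turn [-0.02 -0.15  0.01] rows 4.8
[[313. 204.]
 [312.  73.]]
0.81 [303.6, 78.1, 22.9, 159.8]
0.72 [390.1, 68.4, 99.8, 80.7]
```

View pics/w19.png

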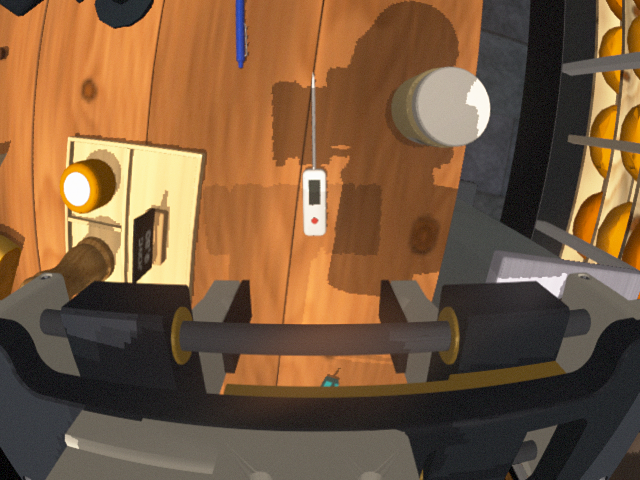

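```bash
python3 -m pendant '[[[0,2,-0.2,0,0,0,0.6],[0,3.5,0,0,0,0,0.6],[0,4,0,0,0,0,0.6],[0,4,0,0,0,0,0.6],[0,3,0,0,0,0,0.6],[0,2,0,0,0,0,0.6],[0,1,0,0,0,0,0.6],[0,0.5,0,0,0,0,0.6],[0,0,0,0,0,0,0.6],[0,0,0,0,0,0,0.6],[0,0,0,0,0,0,0.6]]]'
python3 - <<'E'
from h import *
o=ctrl.get_obs();p=snapshot('wrist'); save(p,'w20')
go(.388,-.194,.003,97.5)
s=snapshot('scene');save(s,'s20')
E
```

```text
clock: 28.42
tool_pos: [0.3889, -0.1936, 0.0068]
orientation: [-90.1, 0.0, 97.5]
force: [0.3, 0.3, -0.0]
opening: 0.0522
t 28.47 now [ 0.3889 -0.1936  0.0069] [-9.011e+01  2.000e-02  9.753e+01] open 0.0525 F [ 0.7 -0.8  0.4]
shift now-axes [-0.03  0.39  0.1 ] after-turn axes [-0.03  0.39  0.1 ] turn [ 0.11  0.03 -0.02] rows 0.1
```

View pics/w20.png

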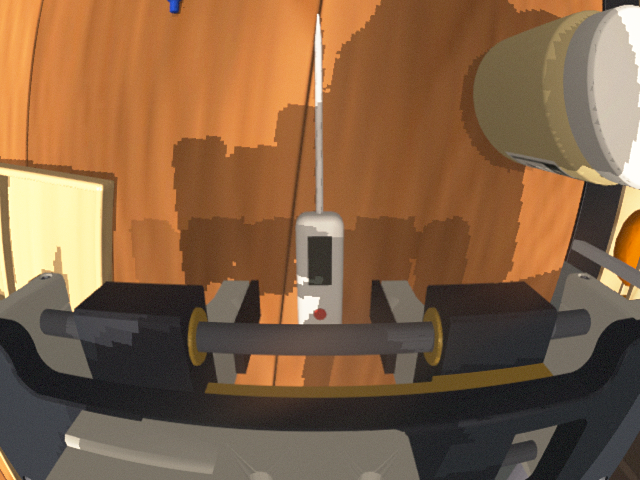

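```bash
python3 -m pendant '[[[0,0.4,0.1,0,0,0,0.6],[0,0,0,0,0,0,0.6],[0,0,0,0,0,0,0.6],[0,0,0,0,0,0,0]]]'
python3 -m pendant '[[[0,0,0,0,0,0,0],[0,0,0,0,0,0,0],[0,0,0,0,0,0,0],[0,0,0,0,0,0,0],[0,0,0,0,0,0,0],[0,0,0,0,0,0,0]]]'
python3 -m pendant '[[[0,0,0,0,0,0,0],[0,0,0,0,0,0,0],[0,0,0,0,0,0,0]]]'
```

```text
clock: 28.85
tool_pos: [0.387, -0.1937, 0.0021]
orientation: [-90.0, 0.0, 97.5]
force: [-0.3, 0.0, -0.0]
opening: 0.0497
clock: 29.35
tool_pos: [0.387, -0.1937, 0.0019]
orientation: [-90.0, -0.0, 97.5]
force: [0.1, -0.4, -0.9]
opening: 0.0115
clock: 29.6
tool_pos: [0.3871, -0.1937, 0.002]
orientation: [-90.0, 0.0, 97.5]
force: [-0.4, 0.2, 0.6]
opening: 0.0005
```

```bash
python3 - <<'E'
from h import *
o=ctrl.get_obs();p=snapshot('wrist'); save(p,'w21')
s=snapshot('scene');cv2.imwrite('pics/s21.png',cv2.resize(s['image'][130:330,280:480],(600,600),interpolation=cv2.INTER_CUBIC)[:,:,::-1])
E
```

```text
(no output)
```

View pics/w21.png

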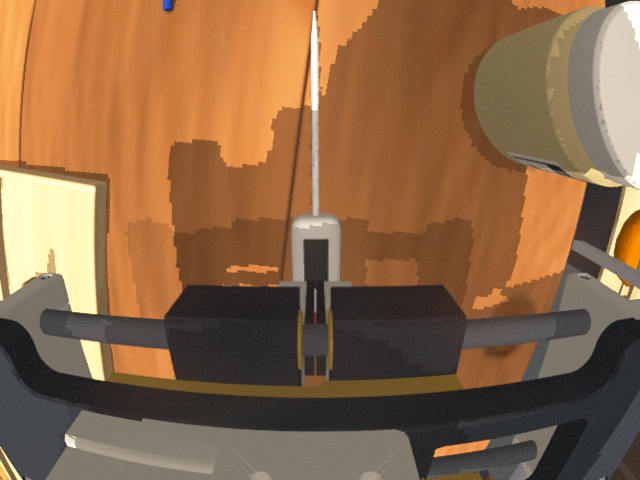

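View pics/s21.png

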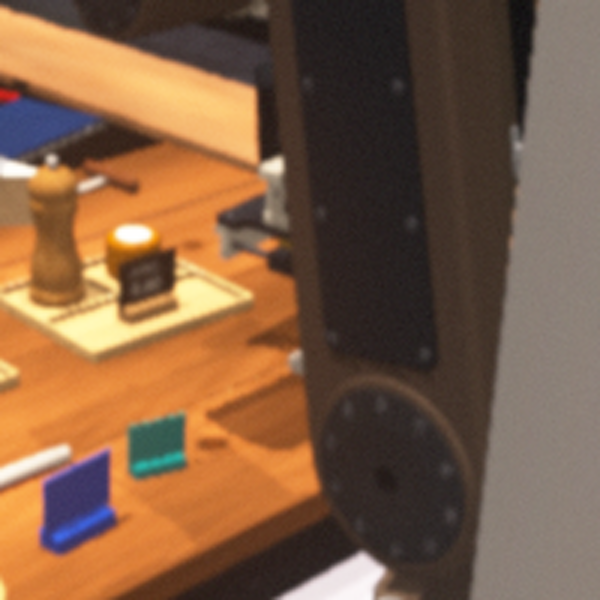

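```bash
python3 - <<'E'
from h import *
o=ctrl.get_obs();p=snapshot('wrist')
a=np.radians(7.5);RR=np.array([[np.cos(a),-np.sin(a)],[np.sin(a),np.cos(a)]])
org=np.array([.388,-.194])-RR@[0,.05]
P=[[*(org+RR@q[:2]),q[2]] for q in [(0,-.085,.006),(0,.015,.006),(-.012,.015,.013),(.012,.015,.013)]]
for dz in(0,.008,.016):
    o2=dict(o);o2['tool_pos']=o['tool_pos']+[0,0,dz]; print(dz,w2px(p,P,o2).round(0).tolist())
E
```

```text
0 [[313.0, 12.0], [313.0, 215.0], [339.0, 218.0], [288.0, 218.0]]
0.008 [[313.0, 16.0], [313.0, 211.0], [338.0, 215.0], [289.0, 215.0]]
0.016 [[313.0, 21.0], [313.0, 208.0], [337.0, 211.0], [290.0, 211.0]]
```

```bash
python3 -m pendant '[[[0,0,0,0,0,0,0.55],[0,0,0,0,0,0,0.55],[0,0,0,0,0,0,0.55],[0,0,0,0,0,0,0.55],[0,0,0,0,0,0,0.55],[0,0,0,0,0,0,0.55],[0,0,0,0,0,0,0.55],[0,0,0,0,0,0,0.55]]]'
python3 -m pendant '[[[0,0.2,0,0,0,0,0.55],[0,0,0,0,0,0,0.55],[0,0,0,0,0,0,0.55]]]'
python3 -m pendant '[[[0,0.2,0,0,0,0,0.55],[0,0,0,0,0,0,0.55],[0,0,0,0,0,0,0.55]]]'
python3 -m pendant '[[[0,0.2,0,0,0,0,0.55],[0,0,0,0,0,0,0.55],[0,0,0,0,0,0,0.55]]]'
python3 - <<'E'
from h import *
p=snapshot('wrist'); save(p,'w22')
E
```

```text
clock: 30.42
tool_pos: [0.387, -0.1937, 0.002]
orientation: [-90.0, -0.0, 97.5]
force: [0.0, -0.6, -0.6]
opening: 0.0461
clock: 30.67
tool_pos: [0.3869, -0.1937, -0.0002]
orientation: [-90.0, -0.0, 97.5]
force: [0.4, 0.3, 0.2]
opening: 0.0478
clock: 30.92
tool_pos: [0.3869, -0.1937, -0.0022]
orientation: [-90.0, -0.0, 97.5]
force: [-0.8, -0.3, -0.1]
opening: 0.0484
clock: 31.17
tool_pos: [0.3869, -0.1937, -0.0042]
orientation: [-90.0, -0.0, 97.5]
force: [0.8, 0.0, -0.4]
opening: 0.048
```

View pics/w22.png

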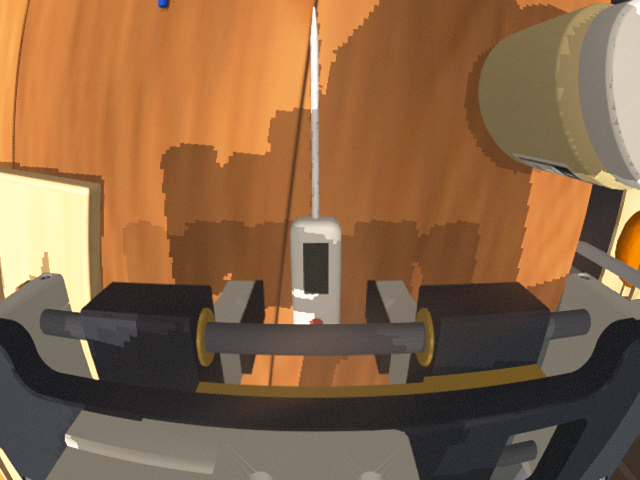

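```bash
python3 -m pendant '[[[0,0.2,0,0,0,0,0.55],[0,0,0,0,0,0,0.55],[0,0,0,0,0,0,0.55]]]'
python3 -m pendant '[[[0,0.2,0,0,0,0,0.55],[0,0,0,0,0,0,0.55],[0,0,0,0,0,0,0.55]]]'
python3 -m pendant '[[[0,0.2,0,0,0,0,0.55],[0,0,0,0,0,0,0.55],[0,0,0,0,0,0,0.55]]]'

```

```text
clock: 31.47
tool_pos: [0.3869, -0.1937, -0.0062]
orientation: [-90.0, -0.0, 97.5]
force: [-1.2, -0.6, 0.6]
opening: 0.0482
clock: 31.72
tool_pos: [0.3869, -0.1937, -0.0082]
orientation: [-90.0, -0.0, 97.5]
force: [0.1, 0.1, 0.1]
opening: 0.0482
clock: 31.97
tool_pos: [0.3869, -0.1937, -0.0101]
orientation: [-90.0, -0.0, 97.5]
force: [-0.8, -0.2, 0.7]
opening: 0.0481
```

```bash
python3 -m pendant '[[[0,0,0,0,0,0,0],[0,0,0,0,0,0,0],[0,0,0,0,0,0,0],[0,0,0,0,0,0,0]]]'
python3 -m pendant '[[[0,0,0,0,0,0,0],[0,0,0,0,0,0,0]]]'

```

```text
clock: 32.3
tool_pos: [0.3871, -0.1937, -0.01]
orientation: [-90.0, 0.0, 97.5]
force: [-0.5, -0.1, -0.2]
opening: 0.0267
clock: 32.47
tool_pos: [0.3877, -0.1939, -0.0093]
orientation: [-90.1, 0.0, 97.6]
force: [-0.8, -0.7, 6.5]
opening: 0.0137
```

```bash
python3 -m pendant '[[[0,0,0,0,0,0,0.55],[0,0,0,0,0,0,0.55],[0,0,0,0,0,0,0.55],[0,0,0,0,0,0,0.55],[0,0,0,0,0,0,0.55],[0,0,0,0,0,0,0.55],[0,0,0,0,0,0,0.55]]]'
python3 - <<'E'
from h import *
p=snapshot('wrist'); save(p,'w23')
E
python3 -m pendant '[[[0,0.2,0,0,0,0,0.55],[0,0.1,0,0,0,0,0.55],[0,0,0,0,0,0,0.55]]]'
python3 -m pendant '[[[0,0.2,0,0,0,0,0.55],[0,0,0,0,0,0,0.55],[0,0,0,0,0,0,0.55]]]'

```

```text
clock: 33.05
tool_pos: [0.3866, -0.1937, -0.0103]
orientation: [-90.0, -0.0, 97.5]
force: [-0.1, 0.8, -0.0]
opening: 0.0479
clock: 33.35
tool_pos: [0.3867, -0.1937, -0.0134]
orientation: [-90.0, -0.0, 97.5]
force: [-0.2, -0.4, 0.4]
opening: 0.048
clock: 33.6
tool_pos: [0.3869, -0.1937, -0.0152]
orientation: [-90.0, -0.0, 97.5]
force: [0.4, 0.2, -0.1]
opening: 0.0481
```

View pics/w23.png

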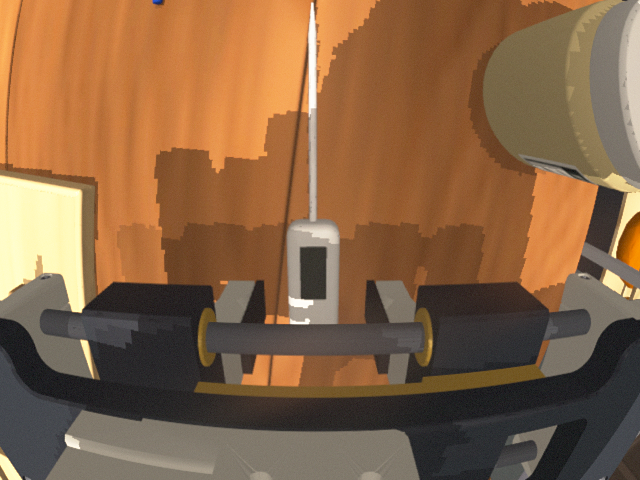

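```bash
python3 -m pendant '[[[0,0.2,0,0,0,0,0.55],[0,0,0,0,0,0,0.55],[0,0,0,0,0,0,0.55]]]'
python3 -m pendant '[[[0,0.1,0,0,0,0,0.45],[0,0,0,0,0,0,0.45],[0,0,0,0,0,0,0.45]]]'
python3 -m pendant '[[[0,0,0,0,0,0,0],[0,0,0,0,0,0,0],[0,0,0,0,0,0,0],[0,0,0,0,0,0,0]]]'

```

```text
clock: 33.85
tool_pos: [0.3869, -0.1937, -0.0171]
orientation: [-90.0, -0.0, 97.5]
force: [0.1, 0.1, -0.5]
opening: 0.0478
clock: 34.1
tool_pos: [0.387, -0.1937, -0.0181]
orientation: [-90.0, -0.0, 97.5]
force: [-0.4, 0.4, -0.1]
opening: 0.0399
clock: 34.43
tool_pos: [0.3871, -0.1937, -0.018]
orientation: [-90.0, 0.0, 97.5]
force: [0.6, 0.5, 0.8]
opening: 0.0236
```

```bash
python3 -m pendant '[[[0,0,0,0,0,0,0],[0,0,0,0,0,0,0],[0,0,0,0,0,0,0],[0,0,0,0,0,0,0]]]'

```

```text
clock: 34.77
tool_pos: [0.3871, -0.1937, -0.018]
orientation: [-90.0, 0.0, 97.5]
force: [-0.2, 0.0, 0.2]
opening: 0.0235
```

```bash
python3 -m pendant '[[[0,-0.5,0,0,0,0,0],[0,-1,0,0,0,0,0],[0,-2,0,0,0,0,0],[0,-3,0,0,0,0,0],[0,-4,0,0,0,0,0],[0,-4,0,0,0,0,0],[0,0,0,0,0,0,0],[0,0,0,0,0,0,0]]]'
python3 - <<'E'
from h import *
p=snapshot('wrist'); save(p,'w24')
a=np.radians(-1.1);c=np.array([.6243,.1434])
RR=np.array([[np.cos(a),-np.sin(a)],[np.sin(a),np.cos(a)]])
t=c+RR@[.0425,.05];print(t)
go(t[0],t[1],.125,88.9)
E
```

```text
clock: 35.43
tool_pos: [0.3886, -0.1937, 0.1296]
orientation: [-90.3, 0.0, 97.5]
force: [-0.0, 0.2, -1.9]
opening: 0.0232
[0.66775204 0.19257489]
t 35.48 now [ 0.3872 -0.1936  0.1278] [-9.014e+01 -1.000e-02  9.752e+01] open 0.0233 F [-0.2 -0.2 -1.5]
shift now-axes [ 34.61   0.36 -32.87] after-turn axes [ 39.15   0.28 -27.31] turn [0.14 8.62 0.02] rows 11.4
```

View pics/w24.png

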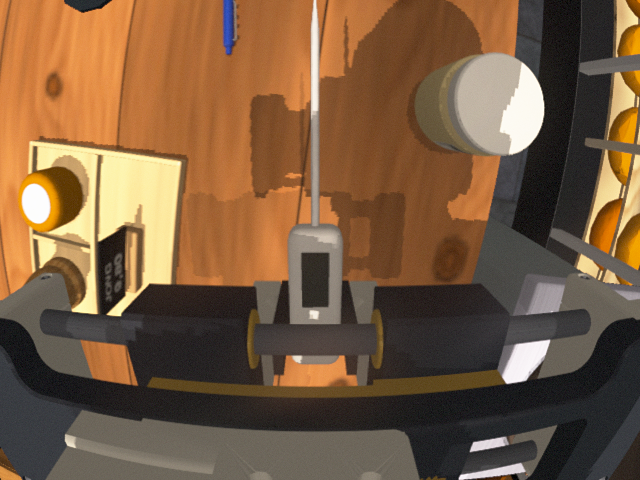

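```bash
python3 -m pendant '[[[2,0,0,0,0,0,0],[3.8,0,0,0,0,0,0],[4,0,0,0,0,0,0],[4,0,-0.5,0,0,0,0],[3.5,0,-2,0,0,0,0],[3,0,-2.8,0,0,0,0],[2.8,0,-3,0,0,0,0],[2.8,0,-3,0,0,0,0],[2.8,0,-3,0,0,0,0],[2.8,0,-3,0,0,0,0],[2,0,-3.5,0,0,0,0],[1.1,0,-3.8,0,0,0,0]]]'
python3 -m pendant '[[[0,0,-3.6,0,0,0,0],[0,0,-3,0,0,0,0],[0,0,-1.5,0,0,0,0],[0,0,0,0,4.3,0,0],[0,0,0,0,4.3,0,0],[0,0,0,0,0,0,0],[0,0,0,0,0,0,0]]]'
python3 - <<'E'
from h import *
o=ctrl.get_obs();p=snapshot('wrist'); save(p,'w25')
go(.6678,.1926,-.011,88.9)
a=np.radians(-1.1);c=np.array([.6243,.1434])
RR=np.array([[np.cos(a),-np.sin(a)],[np.sin(a),np.cos(a)]])
print(w2px(p,[[*(c+RR@q),.014] for q in [(-.0875,-.1),(-.0875,.1),(.0875,.1),(.0875,-.1),(0,-.1)]],o).round(0).tolist())
E
```

```text
clock: 36.48
tool_pos: [0.5852, 0.1836, 0.1246]
orientation: [-89.8, 0.1, 97.7]
force: [-0.5, 0.3, 0.1]
opening: 0.0236
clock: 37.07
tool_pos: [0.6648, 0.1917, 0.1248]
orientation: [-89.8, 0.1, 89.1]
force: [0.1, -0.4, 0.4]
opening: 0.0235
t 37.12 now [0.665  0.1919 0.1254] [-8.987e+01  7.000e-02  8.908e+01] open 0.0235 F [-0.   0.1 -1.6]
shift now-axes [ 0.09 13.64 -0.31] after-turn axes [ 0.08 13.64 -0.28] turn [-0.13  0.18 -0.07] rows 3.3
[[470.0, 51.0], [455.0, 280.0], [259.0, 282.0], [254.0, 41.0], [366.0, 41.0]]
```

View pics/w25.png

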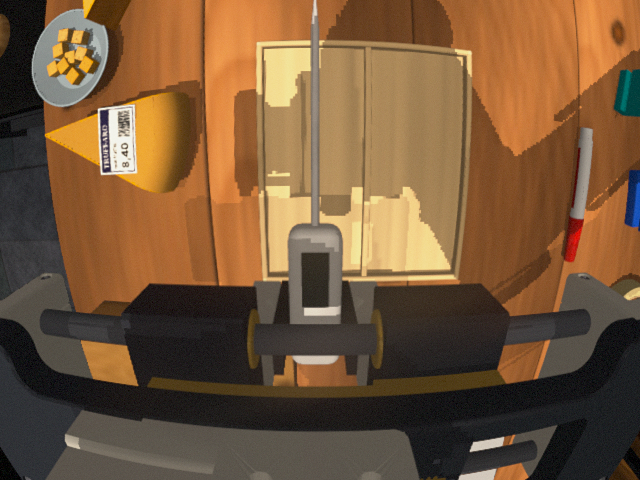

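```bash
python3 - <<'E'
from h import *
o=ctrl.get_obs();p=snapshot('wrist')
for z in (0,.03,.06): print(z,px2w(p,[(190,120),(190,180),(160,192),(135,185),(44,135)],z,o)[:,:2].round(3).tolist())
t=snapshot('top');cv2.imwrite('pics/t25.png',cv2.resize(t['image'][50:170,140:320],(780,520),interpolation=cv2.INTER_CUBIC)[:,:,::-1])
E
```

```text
0 [[0.769, 0.102], [0.772, 0.154], [0.802, 0.163], [0.827, 0.155], [0.931, 0.097]]
0.03 [[0.759, 0.103], [0.762, 0.15], [0.788, 0.158], [0.811, 0.151], [0.905, 0.099]]
0.06 [[0.748, 0.104], [0.751, 0.146], [0.775, 0.153], [0.795, 0.147], [0.879, 0.1]]
```

```bash
python3 - <<'E'
import cv2
im=cv2.imread('pics/top0.png');cv2.imwrite('pics/t0c.png',cv2.resize(im[50:170,140:320],(780,520),interpolation=cv2.INTER_CUBIC))
E
```

```text
(no output)
```

View pics/t0c.png

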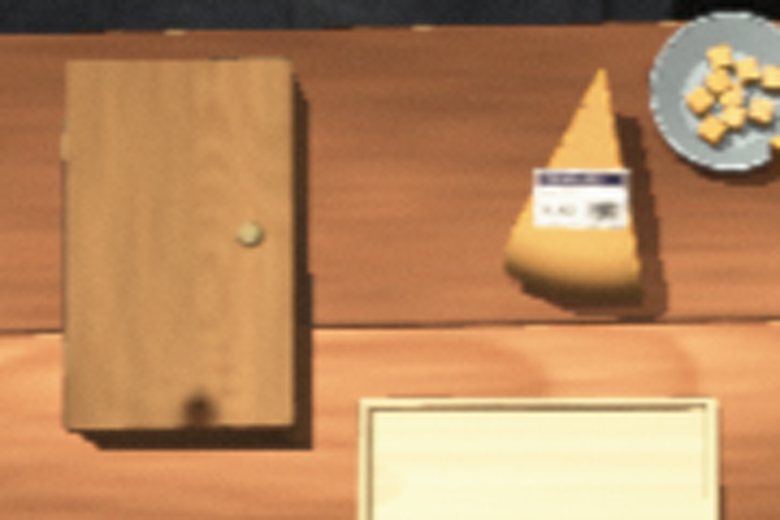

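```bash
python3 -m pendant '[[[0.7,1.5,0.2,0,0,0,0],[0,3,0,0,0,0,0],[0,3,0,0,0,0,0],[0,2,0,0,0,0,0],[0,1,0,0,0,0,0],[0,0.5,0,0,0,0,0],[0,0,0,0,0,0,0],[0,0,0,0,0,0,0]]]'
python3 - <<'E'
from h import *
o=ctrl.get_obs();p=snapshot('wrist'); save(p,'w26')
go(.6625,.199,-.0125,88.9)
E
```

```text
clock: 37.88
tool_pos: [0.6648, 0.1996, 0.0182]
orientation: [-90.1, -0.0, 89.0]
force: [-0.2, -0.9, 0.1]
opening: 0.0236
t 37.93 now [0.665  0.1997 0.0186] [-9.012e+01 -6.000e-02  8.897e+01] open 0.0233 F [-0.6 -0.8 -0.4]
shift now-axes [-0.08  3.11  0.25] after-turn axes [-0.08  3.11  0.25] turn [0.12 0.07 0.06] rows 0.7
```

View pics/w26.png

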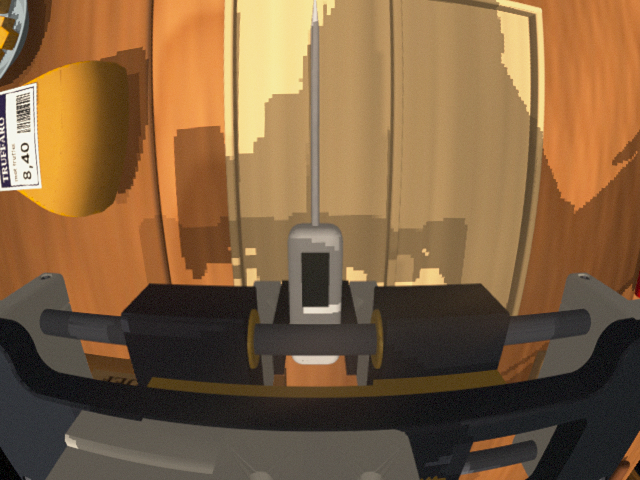

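```bash
python3 -m pendant '[[[0,1,0.2,0,0,0,0],[0,1,0,0,0,0,0],[0,0.5,0,0,0,0,0],[0,0,0,0,0,0,0],[0,0,0,0,0,0,0],[0,0,0,0,0,0,0]]]'
python3 -c "
from h import *
go(.6625,.199,-.0125,88.9)"
python3 -m pendant '[[[0,0.3,0,0,0,0,0],[0,0,0,0,0,0,0],[0,0,0,0,0,0,0]]]'
```

```text
clock: 38.43
tool_pos: [0.6621, 0.1993, -0.008]
orientation: [-90.0, 0.0, 89.0]
force: [0.1, 0.0, -0.6]
opening: 0.0236
t 38.43 now [ 0.6621  0.1993 -0.008 ] [-9.000e+01  1.000e-02  8.895e+01] open 0.0236 F [ 0.1  0.  -0.6]
shift now-axes [-0.03  0.45 -0.04] after-turn axes [-0.03  0.45 -0.04] turn [ 0.    0.05 -0.01] rows 0.1
clock: 38.68
tool_pos: [0.6619, 0.1993, -0.0111]
orientation: [-90.0, 0.0, 88.9]
force: [-0.4, -0.0, -1.6]
opening: 0.0234
```

```bash
python3 -m pendant '[[[0,0.1,0,0,0,0,0],[0,0.05,0,0,0,0,0],[0,0,0,0,0,0,0],[0,0,0,0,0,0,0]]]'
python3 -m pendant '[[[0,0.1,0,0,0,0,0],[0,0,0,0,0,0,0],[0,0,0,0,0,0,0]]]'
```

```text
clock: 39.02
tool_pos: [0.6619, 0.1993, -0.0125]
orientation: [-90.0, 0.0, 88.9]
force: [0.4, -0.6, -1.1]
opening: 0.0239
clock: 39.27
tool_pos: [0.6621, 0.1993, -0.0129]
orientation: [-90.0, -0.0, 89.0]
force: [-0.9, -0.7, 5.3]
opening: 0.0235
```

```bash
python3 -m pendant '[[[0,0,0,0,0,0,0.31],[0,0,0,0,0,0,0.31],[0,0,0,0,0,0,0.31],[0,0,0,0,0,0,0.31],[0,-0.3,0,0,0,0,0.31],[0,-0.7,0,0,0,0,0.31],[0,-2,0,0,0,0,0.31],[0,-3,0,0,0,0,0.31],[0,-4,0,0,0,0,0.4],[0,-4,0,0,0,0,0.5],[0,-2,0,0,0,0,0.5],[0,0,0,0,0,0,0.5]]]'
python3 - <<'E'
from h import *
o=ctrl.get_obs();p=snapshot('wrist'); save(p,'w27')
go(.4044,.1653,.13,87.7)
E
```

```text
clock: 40.27
tool_pos: [0.6651, 0.2005, 0.1543]
orientation: [-90.6, -0.3, 89.0]
force: [1.0, 0.1, -0.1]
opening: 0.0431
t 40.32 now [0.6637 0.2001 0.1511] [-90.35  -0.2   88.96] open 0.0431 F [ 2.   0.1 -0.9]
shift now-axes [-3.96  1.94 25.88] after-turn axes [-4.52  2.11 25.77] turn [0.35 1.26 0.2 ] rows 6.3
```

View pics/w27.png

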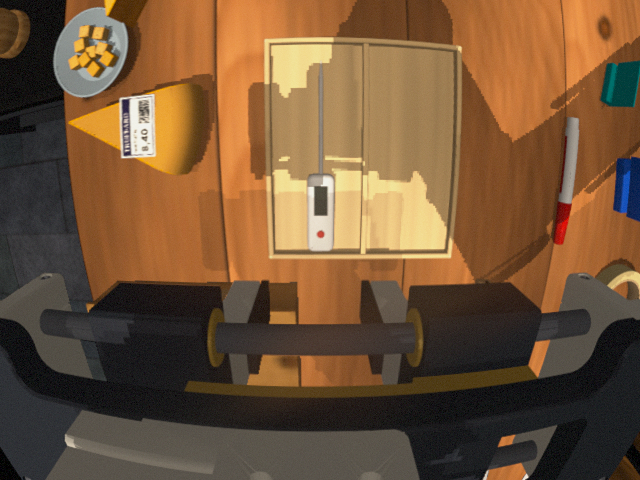

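```bash
python3 - <<'E'
from h import *
t=snapshot('top');save(t,'t27')
im=t['image'][255:325,215:325];cv2.imwrite('pics/t27c.png',cv2.resize(im,(770,490),interpolation=cv2.INTER_CUBIC)[:,:,::-1])
go(.427,.1653,.13,87.7)
E
```

```text
t 40.37 now [0.6624 0.1997 0.1486] [-90.15  -0.11  88.94] open 0.0434 F [ 0.9 -0.9 -1.5]
shift now-axes [-3.88  1.79 23.48] after-turn axes [-4.38  1.86 23.39] turn [0.15 1.24 0.11] rows 5.7
```

View pics/t27c.png

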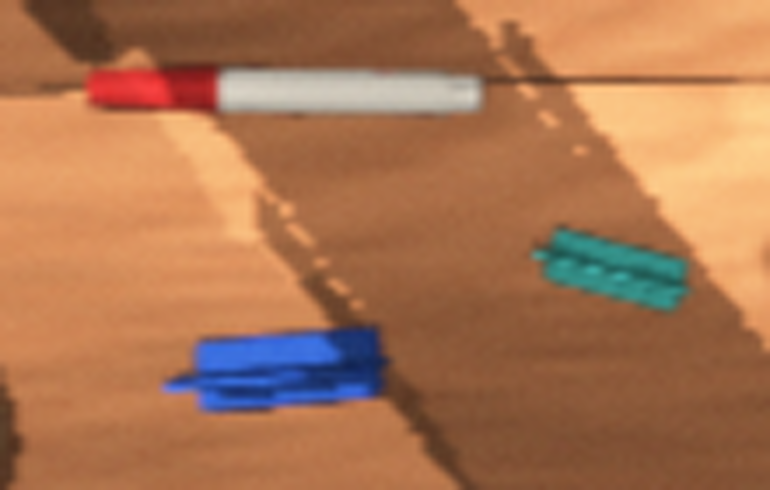

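```bash
python3 -m pendant '[[[-0.4,0,2,0,0,0,1],[-0.6,0,3.5,0,0,0,1],[-0.7,0,4,0,0,0,1],[-0.7,0,4,0,0,0,1],[-0.6,0,4,0,0,0,1],[-0.5,0,3.5,0,0,0,1],[-0.4,0,2.4,0,0,0,1],[0,0,0,0,1.2,0,1],[0,0,0,0,0,0,1],[0,0,0,0,0,0,1]]]'
python3 - <<'E'
from h import *
o=ctrl.get_obs();p=snapshot('wrist'); save(p,'w28')
go(.427,.1653,-.016,87.7)
print(w2px(p,[[.4073,.2341,.008],[.4016,.0966,.008]],o).round(0).tolist())
E
```

```text
clock: 41.2
tool_pos: [0.4274, 0.1648, 0.1464]
orientation: [-90.0, 0.0, 87.8]
force: [0.2, -0.6, 0.1]
opening: 0.0876
t 41.25 now [0.4277 0.1648 0.1462] [-8.999e+01  2.000e-02  8.777e+01] open 0.0874 F [ 1.2 -0.3  0.4]
shift now-axes [ 0.05 16.22  0.07] after-turn axes [ 0.05 16.22  0.07] turn [-0.01  0.07 -0.02] rows 3.9
[[339.0, 287.0], [342.0, 138.0]]
```

View pics/w28.png

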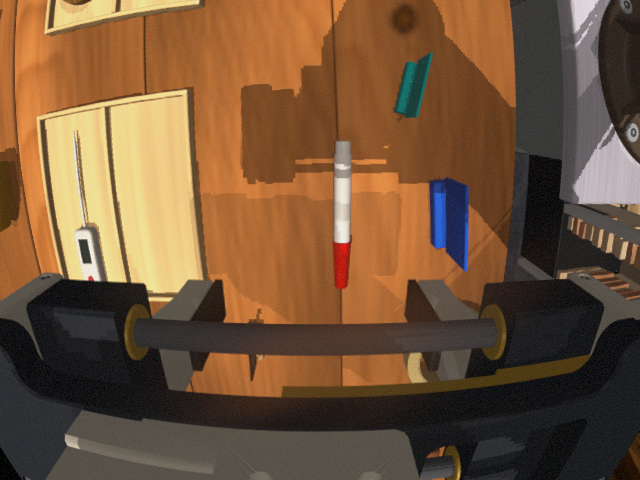

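```bash
python3 -m pendant '[[[0,2,0,0,0,0,1],[0,3.5,0,0,0,0,1],[0,4,0,0,0,0,1],[0,3,0,0,0,0,1],[0,1.8,0,0,0,0,1],[0,1,0,0,0,0,1],[0,0.5,0,0,0,0,1],[0,0,0,0,0,0,1],[0,0,0,0,0,0,1],[0,0,0,0,0,0,1]]]'
python3 - <<'E'
from h import *
o=ctrl.get_obs();p=snapshot('wrist'); save(p,'w29')
go(.427,.1653,-.016,87.7)
E
```

```text
clock: 42.08
tool_pos: [0.428, 0.165, -0.011]
orientation: [-90.0, -0.0, 87.7]
force: [0.1, -0.9, 0.5]
opening: 0.0874
t 42.13 now [ 0.4279  0.1651 -0.0108] [-9.006e+01 -6.000e-02  8.774e+01] open 0.0874 F [ 0.4  0.3 -0.6]
shift now-axes [0.01 0.52 0.1 ] after-turn axes [0.02 0.52 0.09] turn [0.06 0.04 0.06] rows 0.1
```

View pics/w29.png

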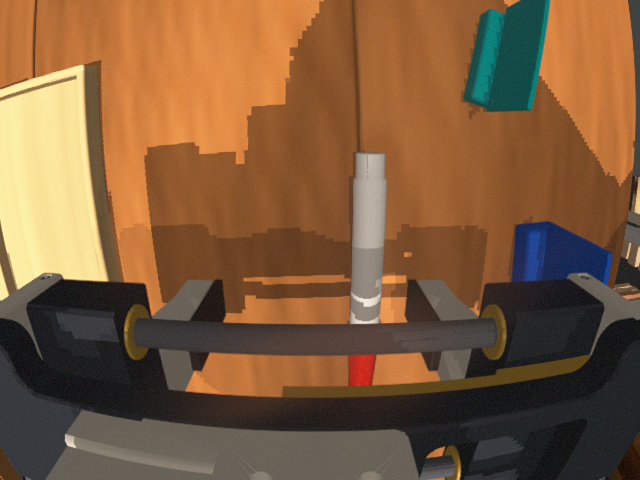

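```bash
python3 -m pendant '[[[0,0.4,0,0,0,0,1],[0,0.2,0,0,0,0,1],[0,0,0,0,0,0,0.7],[0,0,0,0,0,0,0.7],[0,0,0,0,0,0,0.5],[0,0,0,0,0,0,0.5],[0,0,0,0,0,0,0.4],[0,0,0,0,0,0,0.3],[0,0,0,0,0,0,0.2],[0,0,0,0,0,0,0.1],[0,0,0,0,0,0,0],[0,0,0,0,0,0,0]]]'
python3 -m pendant '[[[0,0,0,0,0,0,0],[0,0,0,0,0,0,0],[0,0,0,0,0,0,0],[0,0,0,0,0,0,0],[0,0,0,0,0,0,0]]]'
python3 - <<'E'
from h import *
o=ctrl.get_obs();p=snapshot('wrist'); save(p,'w30')
go(.427,.1653,-.016,87.7)
E
```

```text
clock: 43.13
tool_pos: [0.4272, 0.1646, -0.0176]
orientation: [-90.0, 0.0, 87.7]
force: [-0.1, 0.2, 0.4]
opening: 0.0267
clock: 43.55
tool_pos: [0.4273, 0.1647, -0.0175]
orientation: [-90.0, -0.0, 87.7]
force: [-0.2, 0.5, 0.9]
opening: 0.0143
t 43.6 now [ 0.4273  0.1646 -0.0175] [-90.01  -0.    87.74] open 0.0143 F [0.2 0.1 0.9]
shift now-axes [ 0.07 -0.15  0.03] after-turn axes [ 0.07 -0.15  0.03] turn [0.01 0.04 0.  ] rows 0.0
```

View pics/w30.png

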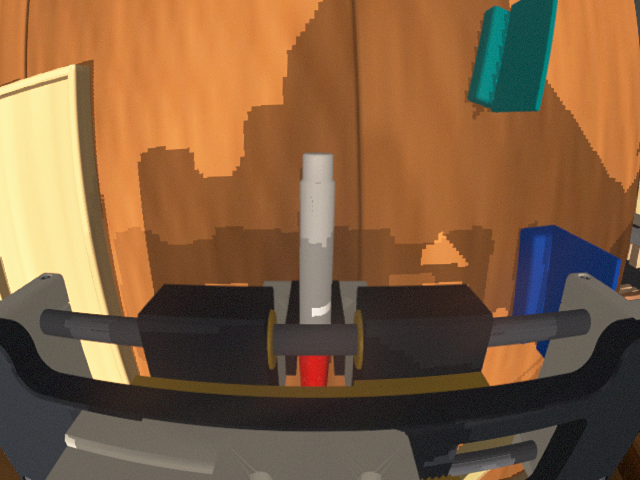

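```bash
python3 -m pendant '[[[0,-0.5,0,0,0,0,0],[0,-1.5,0,0,0,0,0],[0,-3,0,0,0,0,0],[0,-3.5,0,0,0,0,0],[0,-2,0,0,0,0,0],[0,0,0,0,-1.2,0,0],[0,0,0,0,0,0,0]]]'
python3 - <<'E'
from h import *
go(.5818,.1442,.09,88.9)
E
```

```text
clock: 44.18
tool_pos: [0.4279, 0.1653, 0.0891]
orientation: [-90.1, -0.2, 89.0]
force: [-0.7, -0.7, -0.1]
opening: 0.0144
t 44.18 now [0.4279 0.1653 0.0891] [-90.14  -0.15  89.  ] open 0.0144 F [-0.7 -0.7 -0.1]
shift now-axes [ -1.84  -0.06 -15.42] after-turn axes [ -1.81  -0.09 -15.43] turn [0.14 0.1  0.16] rows 3.7
```

```bash
python3 -m pendant '[[[-0.2,0,-1.8,0,0,0,0],[-0.4,0,-3.2,0,0,0,0],[-0.4,0,-3.8,0,0,0,0],[-0.4,0,-3.6,0,0,0,0],[-0.3,0,-2,0,0,0,0],[-0.1,0,-1,0,0,0,0],[0,0,0,0,0,0,0],[0,0,0,0,0,0,0]]]'
python3 - <<'E'
from h import *
o=ctrl.get_obs();p=snapshot('wrist'); save(p,'w31')
go(.5818,.1442,-.011,88.9)
E
```

```text
clock: 44.85
tool_pos: [0.5797, 0.1432, 0.0861]
orientation: [-89.9, 0.1, 88.9]
force: [0.0, 0.3, 0.4]
opening: 0.0142
t 44.9 now [0.5794 0.1434 0.0865] [-8.988e+01  5.000e-02  8.891e+01] open 0.0142 F [0.  0.2 0.9]
shift now-axes [ 0.09  9.75 -0.26] after-turn axes [ 0.08  9.75 -0.24] turn [-0.12  0.01 -0.05] rows 2.3
```

View pics/w31.png

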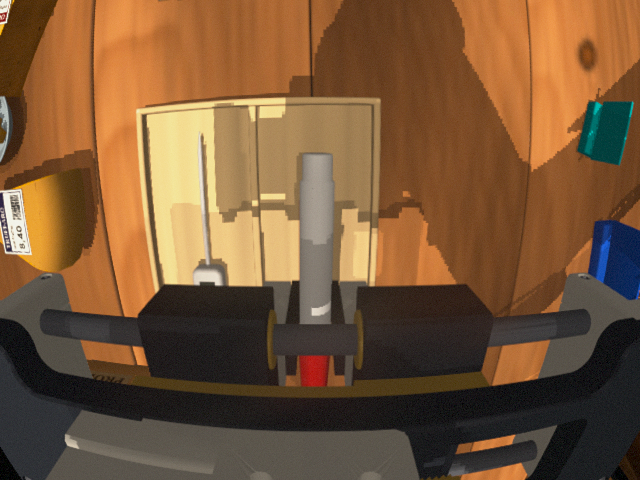

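Aligned; lowering.

```bash
python3 -m pendant '[[[0.1,2,-0.2,0,0,0,0],[0,3,0,0,0,0,0],[0,2.5,0,0,0,0,0],[0,1,0,0,0,0,0],[0,0.5,0,0,0,0,0],[0,0,0,0,0,0,0],[0,0,0,0,0,0,0],[0,0,0,0,0,0,0]]]'
python3 -c "
from h import *
go(.5818,.1442,-.0122,88.9)"
```

```text
clock: 45.57
tool_pos: [0.5838, 0.1454, -0.0009]
orientation: [-90.1, -0.1, 89.0]
force: [-0.2, 0.5, 0.1]
opening: 0.0143
t 45.57 now [ 0.5838  0.1454 -0.0009] [-9.013e+01 -7.000e-02  8.897e+01] open 0.0143 F [-0.2  0.5  0.1]
shift now-axes [-0.12  1.13  0.2 ] after-turn axes [-0.12  1.13  0.2 ] turn [0.13 0.07 0.07] rows 0.3
```

```bash
python3 -m pendant '[[[0,0.5,0.1,0,0,0,0],[0,0.3,0,0,0,0,0],[0,0.1,0,0,0,0,0],[0,0,0,0,0,0,0],[0,0,0,0,0,0,0],[0,0,0,0,0,0,0]]]'
python3 -m pendant '[[[0,0.1,0,0,0,0,0],[0,0,0,0,0,0,0],[0,0,0,0,0,0,0]]]'
```

```text
clock: 46.07
tool_pos: [0.582, 0.1447, -0.0115]
orientation: [-90.0, 0.0, 88.9]
force: [-1.1, -0.5, -0.2]
opening: 0.0143
clock: 46.32
tool_pos: [0.5821, 0.1448, -0.0124]
orientation: [-90.0, -0.0, 88.9]
force: [0.1, -0.2, 0.3]
opening: 0.014
```

```bash
python3 -m pendant '[[[0,0.1,0,0,0,0,0],[0,0,0,0,0,0,0],[0,0,0,0,0,0,0]]]'
python3 -m pendant '[[[0,0,0,0,0,0,0.22],[0,0,0,0,0,0,0.24],[0,0,0,0,0,0,0.26],[0,0,0,0,0,0,0.3],[0,0,0,0,0,0,0.3],[0,0,0,0,0,0,0.3],[0,-0.4,0,0,0,0,0.3],[0,-1.5,0,0,0,0,0.3],[0,-3,0,0,0,0,0.3],[0,-4,0,0,0,0,0.3],[0,-4,0,0,0,0,0.3],[0,-4,0,0,0,0,0.3]]]'
python3 - <<'E'
from h import *
o=ctrl.get_obs();p=snapshot('wrist'); save(p,'w32')
t=snapshot('top'); save(t,'t32'); print(o['tool_pos'])
E
```

```text
clock: 46.57
tool_pos: [0.5822, 0.1449, -0.0125]
orientation: [-90.0, -0.0, 89.0]
force: [-2.1, -0.6, 8.9]
opening: 0.014
clock: 47.57
tool_pos: [0.5815, 0.1445, 0.1575]
orientation: [-90.0, 0.0, 88.9]
force: [1.3, 0.4, -0.1]
opening: 0.0263
[0.58148243 0.1444632  0.15751225]
```

View pics/w32.png

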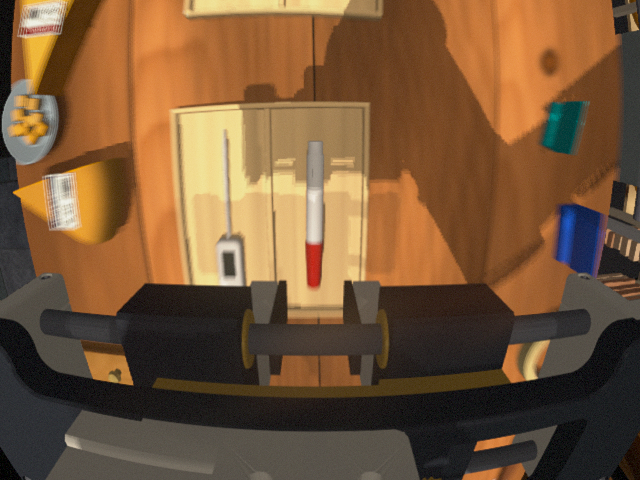

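```bash
python3 -m pendant '[[[0,-3.5,0,0,0,0,0.3],[0,-3.5,0,0,0,0,0.3],[4,0,0.8,0,0,0,0.3],[4,0,0.8,0,0,0,0.3],[4,0,0.8,0,0,0,0.3],[4,0,0.8,0,0,0,0.3],[4,0,0.8,0,0,0,0.3],[4,0,0.8,0,0,0,0.3],[4,0,0.8,0,0,0,0.3],[2,0,0.4,0,0,0,0.3],[0,0,0,0,0,0,0.3],[0,0,0,0,0,0,0.3]]]'
python3 - <<'E'
from h import *
from scipy.optimize import least_squares
t=snapshot('top'); save(t,'t33')
cv2.imwrite('pics/t33c.png',cv2.resize(t['image'][120:345,130:550],(798,428),interpolation=cv2.INTER_CUBIC)[:,:,::-1])
s=snapshot('scene');cv2.imwrite('pics/s33c.png',cv2.resize(s['image'][190:310,170:420],(800,384),interpolation=cv2.INTER_CUBIC)[:,:,::-1])
E
```

```text
clock: 48.67
tool_pos: [0.5267, 0.4468, 0.2247]
orientation: [-90.0, 0.1, 89.1]
force: [-0.8, 0.8, -0.5]
opening: 0.0261
```

View pics/t33c.png

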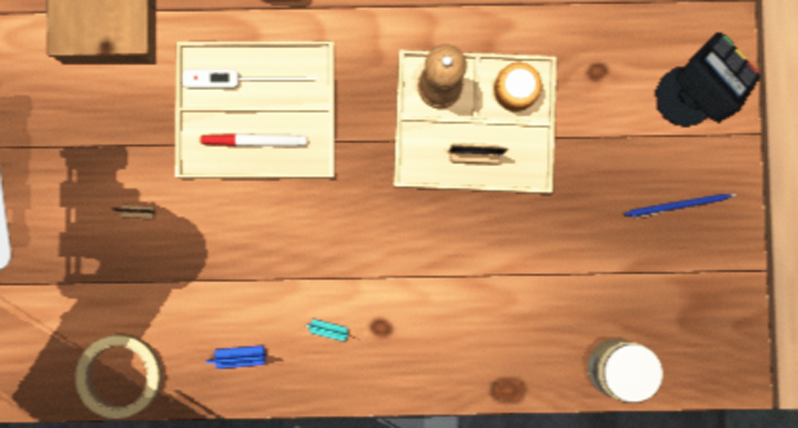

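View pics/s33c.png

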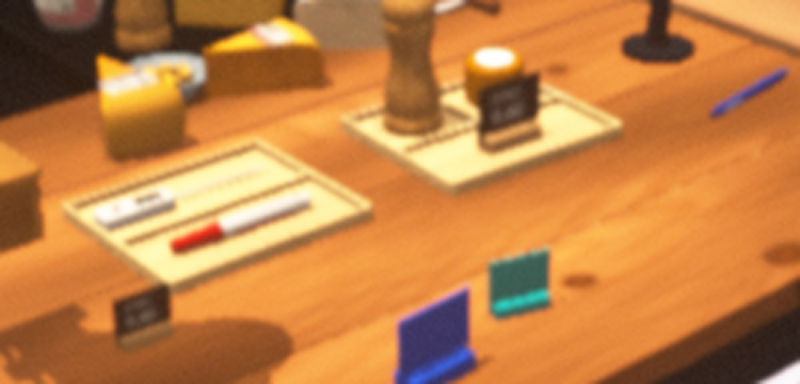

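```bash
python3 - <<'E'
from h import *
t=snapshot('top')
im=t['image'][140:225,330:430];cv2.imwrite('pics/t34a.png',cv2.resize(im,(800,680)[:1]+(600,),interpolation=cv2.INTER_CUBIC)[:,:,::-1])
c=lambda a:np.array(a,float)/1.9+[130,120]-.24
def tr(w,cen,a):
    a=np.radians(a);R2=np.array([[np.cos(a),-np.sin(a)],[np.sin(a),np.cos(a)]]);return (R2.T@(w[:2]-np.array(cen)))
D=((.6025,-.138),-3.6);C=((.6243,.1434),-1.1)
print('knob',tr(px2w(t,c((447,61)),.151)[0],*D),'cheese',tr(px2w(t,c((519,80)),.05)[0],*D))
print('therm ends',tr(px2w(t,c((184,79)),.013)[0],*C),tr(px2w(t,c((316,79)),.011)[0],*C))
print('marker',tr(px2w(t,c((200,140)),.013)[0],*C),tr(px2w(t,c((308,142)),.013)[0],*C))
E
```

```text
knob [0.04344059 0.04873153] cheese [ 0.04658963 -0.04864059]
therm ends [0.03693441 0.08988165] [ 0.03736324 -0.07864007]
marker [-0.04156249  0.06863095] [-0.04411016 -0.06880871]
```

View pics/t34a.png

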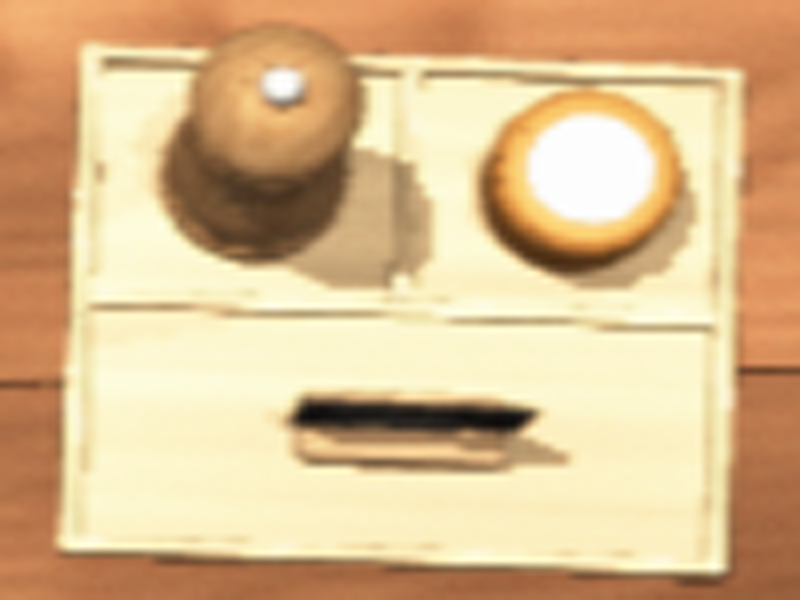

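```bash
python3 - <<'E'
from h import *
print(ctrl.get_obs()['clock']); print(ctrl.close_job())
E
```

```text
48.8167
the job is handed in; nothing more can be done
None
```

I placed both kits and handed the job in at 48.8 s of the 138 s allowed. The last pictures showed everything standing or lying where it should, but `close_job` gives no verdict.

**Display tray** (offsets in the tray frame; compartment middles at x = ±42.5, y = 0 or ±48.75 mm)

| Thing | Measured | Note |
|---|---|---|
| Sign, the large wooden-footed one | middle of the long compartment | judged by eye from an enlarged crop, lengthwise and standing |
| Pepper mill | x +43, y +49 mm | upright in one short compartment |
| Cheese | x +47, y −49 mm | upright in the other |

**Check tray**

| Thing | Measured | Note |
|---|---|---|
| Thermometer | x +37, y +6 mm | flat and lengthwise; y limit is ±16 mm |
| Marker | x −43, y 0 mm | flat and lengthwise in the other compartment |

The ball pen, tape roll, mustard jar and other look-alikes appeared unmoved in the last top view. That was by eye; I did not measure them again.

**What did not go to plan:**
- **Finger length:** the real fingertips sit about 20 mm short of the reported TCP. The sign was therefore held by its card rather than its foot.
- **Missed grasps:** the first attempt on the sign lifted before the fingers had closed. On the thermometer the fingers closed over the top twice before it was gripped. Neither piece moved visibly.
- **Marker:** it was gripped about 2 cm further from the robot than it lay, to keep the gripper body clear of the blue sign.

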